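# Close the fume absorber's inlet: strainer disc, then keyed collar, held home

### The job

On the repair bench, set the small knobbed strainer disc level on the rim of the fume absorber's upright inlet and let go of it, then put the knurled collar over it, turn the collar until its hidden keyways drop over the inlet's pins, and push it down fully home on the shoulder against the spring. Finish while still holding the collar pushed home: do not let go, because the spring would lift it. Leave the circuit board, the wire spool and the screwdriver where they lie.

Things in the scene. Friction and masses are not known exactly. Their poses are not given: they have to be found in the camera images.
- absorber: Fume absorber, fixed to the bench: a grey metal box 190 (x) x 150 (y) mm, its top 70 mm above the bench, with a round upright inlet in the middle of the top. Origin: bench level, on the inlet's vertical axis; z up. The bench surface is world z = 0.
- shoulder (a point): Point on the inlet's axis at the height of the shoulder, 82 mm above the bench: a flat grey round step 72 mm across, on which the collar's lower face stands when fully home. From it rises a tube 46 mm across that tapers between 14 and 19 mm above the shoulder to 41.6 mm.
- pins (a point): Point on the inlet's axis, level with the tops of its three pins, 14 mm above the shoulder. The pins are upright steel ribs on the side of the tube, evenly spaced at 120 degrees, 5 mm wide with rounded tops, standing on the shoulder, reaching to 28.3 mm from the axis.
- rim (a point): Centre of the inlet's rim, on the axis, 32 mm above the shoulder (114 mm above the bench) while nothing presses on it. The rim is the flat top of a sprung steel seat sticking up from the tube, 41 mm outside and 30 mm inside diameter; this point moves down with the seat.
- seat (a joint): Height of the sprung seat in m: 0 free (up), negative when pressed down, about -0.004 with the disc on it and the collar fully home; stop at -0.006. The spring pushes up with 4 N at 0 and 8 N at -0.004. The weight of disc and collar does not move it.
- disc: Strainer disc, steel, 90 g, standing knob up: flange 41 mm across, 5 mm thick; below it a boss 25 mm across, 6 mm deep, edge bevelled, that drops into the rim's 30 mm mouth; above it a round knob. Total height 29 mm. Origin: centre of the boss's underside; z up. Seated, the flange lies on the rim and the origin is 6 mm below rim.
- knob (a point): Middle of the disc's grip knob (16 mm across, 18 mm high), 20 mm above the disc's origin, on its axis. With the disc seated the knob's top is 55 mm above the shoulder.
- collar: Knurled aluminium collar, 0.11 to 0.23 kg, standing open side down: 66 mm outside diameter (67 over the knurls), 38 mm high, straight outer wall to grip from two sides. Its top is 5 mm thick with a 30 mm hole through which the disc's knob passes. Inside it is 61 mm across, except for the lip below. Origin: centre of the lower face; z up.
- lip (a point): Centre of the collar's inward lip, 4 mm above its lower face. Lip: 49 mm bore, 8 mm high, at the lower end, with three hidden keyways 12 mm wide, 120 degrees apart. Nothing outside, and no axis of any frame, tells where they are. The collar first rests level on the pins; turned either way, within 120 degrees the keyways meet them (window about 14 degrees).
- collar_top (a point): Centre of the collar's upper face, 38 mm above its lower face. On the pins it is 52 mm above the shoulder. With keyways over the pins the collar goes down 10 mm freely, until its top lies on the disc, then 4 mm more against the spring to the shoulder (top then 38 mm above it); it can no longer turn. Let go, it rises about 4 mm.
- board: Bystander, to be left alone: a bare green circuit board, 60 x 150 x 3 mm with low parts on it, lying flat. Origin: centre of its underside.
- spool: Bystander, to be left alone: a grey wire spool standing on its flange, 48 mm across, 40 mm high. Origin: centre of its underside.
- screwdriver: Bystander, to be left alone: a screwdriver with black handle, 160 mm long, lying flat. Origin: middle of its length, at its underside.
Mind the look-alikes: they are no part of the job. What is shaped like the disc but brown is not meant.

How it is judged:
By the outcome, as a careful person would: the job done as asked, in the order asked, and still so for the second after the job is handed in, while the arm keeps its last pose, push and grip.
It also fails if it takes over 67 s, if anything falls off the work surface, if the arm or the gripper's body presses on something with over 40 N, if the wrist force passes 120 N, or if a joint passes its speed limit or range.

### The arm

A 6-joint arm with a two-finger parallel gripper is mounted at the origin on the work surface. World frame = base frame: x ahead of the robot, y to its left, z up, the work surface at z = 0. Lengths are in m, angles in rad, forces in N, time in s.
With the tool pointing down it reaches from about 0.3 to 0.85 m from the base axis. Payload 4.2 kg.
Tool frame: the origin (TCP) lies at the very end of the fingers, on their centre line; the grasp point (between the pads) lies 19 mm behind it (bot.tcp_to_grasp is the distance from the TCP to the grasp point, in m); z points along the fingers, y is the direction in which the jaws open and shut (so a half turn about z gives the same grasp; the last joint's range is limited). The gripper opens to 91 mm and grips with 3 to 60 N. Pads are 32 mm wide; open, the fingers measure 118 mm over their backs; the gripper's body (76 mm by 178 mm) begins 60 mm behind the grasp point.
Start: joints at [-1.214, 0.32, 1.565, -0, 1.257, -0.02], TCP at [0.212, -0.535, 0.19] pointing down, gripper open.
Joint ranges: [-3.11, 3.11], [-0.84, 2.01], [0.21, 2.61], [-1.34, 4.49], [0.05, 2.63], [-2.56, 2.56]. Speed limits (rad/s): [2.57, 2.57, 3.14, 3.14, 3.14, 3.14].

### API

Orientations are given as [roll, pitch, yaw] about the fixed x, y, z axes, in that order (R = Rz(yaw) Ry(pitch) Rx(roll)).
In Python, from bench import bot gives the robot as it stands.
- The arm moves only by the shell command python3 -m crank 'ROWS'. ROWS is a JSON object of lists of equal length, an entry for each row: "travel": the shift along the tool's x, y, z in cm, a list of three; "delta_rot": the turn, a rotation vector about the tool's x, y, z in degrees, a list of three; "fingers": the finger opening in cm, from 0 to 9.12. In form: {"travel": [[x, y, z], ...], "delta_rot": [[wx, wy, wz], ...], "fingers": [fingers, ...]}. A call has 1 to 5 rows; each row is the pose to reach, as a shift and turn from the pose commanded when the call began, along the tool's axes at that moment; what a row does not reach only later rows make up. A row lasts 1/10 s, in which the tool goes at most 50 mm and 8.59 degrees, less where a joint would pass 70% of its speed; a pose out of reach is approached as far as the arm can. A call with a gripper value outside its range is refused whole. The fingers move at their own pace and stop on an object; the grip force is fixed at half the most. Time passes only in rows, so rows that repeat a pose let the fingers close. It gives the time, the measured TCP pose, the force and the opening at its end, in the units of the state.
- bot.state(): the state, without advancing time (a new reading comes with each control period).
- bot.camera(name): name is "scene" or "top"; returns a dict with "image" (480x640x3 uint8, red, green, blue), "depth" (480x640 float32, m along the optical axis (not along the pixel's ray), 0 where there is no reading), "mtx" (3x3 intrinsics, pixels), "R" (3x3) and "t" (3): a world point X has camera coordinates R X + t. Camera axes: x right, y down, z forward; pixel columns grow to the right and rows downward; lengths in m; the calibration is good to about 2 mm. A picture is of the moment at which its call begins.
- bot.sign_off(): hands the job in, once; it reports no verdict.
The state is a dict: "time": time; "joint_pos": joint angles; "joint_velocities": joint speeds; "joint_torque": joint torques, N m; "ee_pos": TCP position; "ee_rot": TCP orientation; "ft_force": force on the tool from outside, world axes, zero at the start; "ft_torque": the same for the moment, N m; "opening": finger opening in m.
Only numpy, scipy, OpenCV 4.12 (cv2) and the standard library are available. Lean on these libraries where they do the work, as an engineer would, in place of code of your own. Each camera call takes 0.05 s, during which the arm holds its last target.

## Working session

There is one attempt and no reset: what is moved stays moved. The work goes in short steps, Python scripts to look and compute and a shell command to move; the robot and the scene stay as the last step left them, time stands still between calls to the robot, and variables do not carry over. Pictures are saved under pics/ and viewed, and the job is handed in when it is done.

```bash
ls; mkdir -p pics; cat > h.py <<'E'
import numpy as np, cv2, pickle
from bench import bot
def snap(name,fn):
    c=bot.camera(name); cv2.imwrite(f'pics/{fn}.png',cv2.cvtColor(c['image'],cv2.COLOR_RGB2BGR)); pickle.dump(c,open(f'pics/{fn}.pkl','wb')); return c
def load(fn): return pickle.load(open(f'pics/{fn}.pkl','rb'))
def w(c,u,v,d=None):
    if d is None: d=c['depth'][int(v),int(u)]
    K=np.array(c['mtx']); p=np.linalg.inv(K)@[u,v,1]*d
    return np.array(c['R']).T@(p-np.array(c['t']))
def wz(c,u,v,z):
    K=np.array(c['mtx']);R=np.array(c['R']);t=np.array(c['t'])
    r=R.T@np.linalg.inv(K)@[u,v,1.]; o=-R.T@t
    return o+r*(z-o[2])/r[2]
def cloud(c):
    K=np.array(c['mtx']);R=np.array(c['R']);t=np.array(c['t'])
    v,u=np.mgrid[0:480,0:640]; d=c['depth']
    P=np.stack([(u-K[0,2])/K[0,0]*d,(v-K[1,2])/K[1,1]*d,d],-1)
    W=(P-t)@R; W[d<=0]=np.nan
    return W
def crop(fn,u0,v0,u1,v1,s,out):
    im=cv2.imread(f'pics/{fn}.png')[v0:v1,u0:u1]; cv2.imwrite(f'pics/{out}.png',cv2.resize(im,None,fx=s,fy=s,interpolation=cv2.INTER_CUBIC))
E
python3 - <<'E'
from h import *
snap('scene','s0');snap('top','t0'); print(bot.state())
E
```

```text
pics
{'time': 0.1, 'joint_pos': array([-1.21398171e+00,  3.20271505e-01,  1.56556509e+00, -2.00639754e-05,
        1.25739624e+00, -1.99892584e-02]), 'joint_velocities': array([-0.0010171 , -0.00140689, -0.00273852,  0.00071265,  0.0004107 ,
        0.00106904]), 'joint_torque': array([-5.87077011e-04, -4.13334203e+01, -2.32509774e+01,  7.29553937e-02,
        4.22170619e-02, -5.03237311e-05]), 'ee_pos': array([ 0.21139897, -0.53419806,  0.18877625]), 'ee_rot': array([-3.13995242e+00, -1.37111805e-05,  3.76810065e-01]), 'ft_force': array([ 0.56767122,  0.44925647, -0.22659277]), 'ft_torque': array([-0.00871984, -0.03150674,  0.0557548 ]), 'opening': 0.09120380260950631}
```

View pics/s0.png

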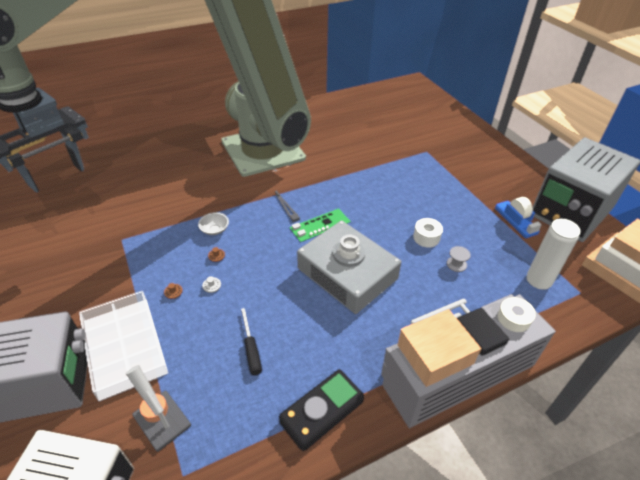

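View pics/t0.png

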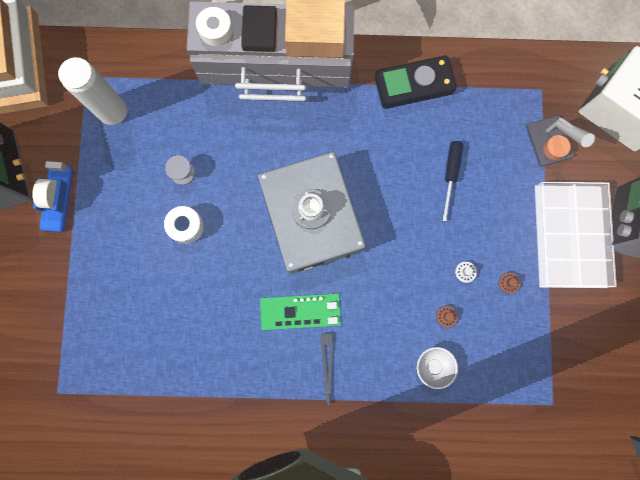

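The top view shows the steel disc candidate at (466,271), with brown look-alikes at (510,282) and (446,316). The collar candidate is the ring at (184,225). The look-alikes for it are the spool at (180,168), the tape roll on the cabinet at (213,25) and the bowl at (437,368). The inlet is at (311,205). I'll check these in close crops.

```bash
python3 - <<'E'
from h import *
c=load('t0');W=cloud(c)
im=cv2.imread('pics/t0.png')
a=cv2.resize(im[240:340,410:540],None,fx=4,fy=4,interpolation=cv2.INTER_CUBIC)[:400,:520]
b=cv2.resize(im[145:245,150:220],None,fx=4,fy=4,interpolation=cv2.INTER_CUBIC)
cv2.imwrite('pics/c1.png',np.hstack([a,b]))
crop('t0',250,140,380,280,4,'c2')
for n,(u,v) in dict(disc=(466,271),br1=(510,282),br2=(446,316),ring=(171,225),ring2=(196,230),hole=(184,225),spool=(180,168),bowl=(437,368),inlet=(311,205),box=(285,180)).items(): print(n,w(c,u,v))
print(np.array(c['mtx']),c['R'],c['t'])
E
```

```text
disc [ 0.46158486 -0.29493013  0.02682438]
br1 [ 0.44274363 -0.37604516  0.02990151]
br2 [ 0.3771043  -0.25612327  0.02893451]
ring [0.53303787 0.25839936 0.03730202]
ring2 [0.52517359 0.21194754 0.03489724]
hole [ 0.54057276  0.244667   -0.00331044]
spool [0.64339825 0.24890302 0.03552828]
bowl [ 0.28083175 -0.2441884   0.00479818]
inlet [ 0.56507453 -0.00253796  0.09688737]
box [0.61726255 0.04700215 0.06623426]
[[535.35440664   0.         323.85560508]
 [  0.         535.35440664 242.47235915]
 [  0.           0.           1.        ]] [[ 0.023573   -0.99965336  0.01172457]
 [-0.9895672  -0.02499929 -0.14188652]
 [ 0.14213044 -0.00825756 -0.98981349]] [-0.03970906  0.5066501   0.96152242]
```

View pics/c1.png

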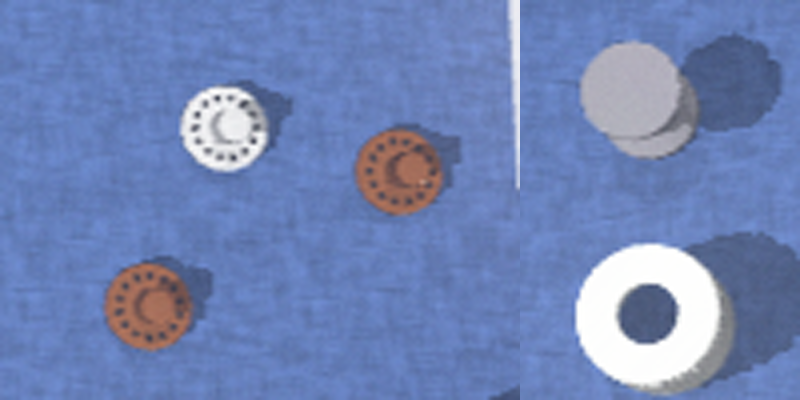

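View pics/c2.png

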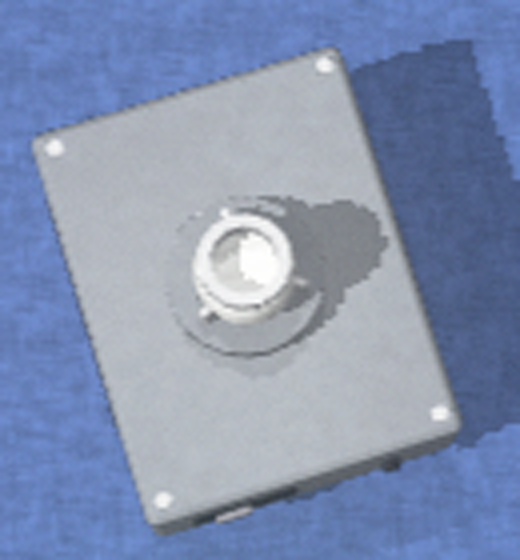

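```bash
python3 - <<'E'
from h import *
crop('s0',195,225,315,305,6,'c3') 
im=cv2.imread('pics/s0.png')
crop('s0',170,200,270,300,5,'c3'); crop('s0',280,210,420,310,5,'c4'); crop('s0',395,205,485,285,6,'c5')
for f in 's0','t0':
  c=load(f); print(f, -np.array(c['R']).T@c['t'], c['mtx'][0])
E
```

```text
s0 [ 1.19407824 -0.38206288  0.85424423] [476.62764379   0.         323.8734162 ]
t0 [ 0.36563878 -0.01908957  1.02408025] [535.35440664   0.         323.85560508]
```

View pics/c3.png

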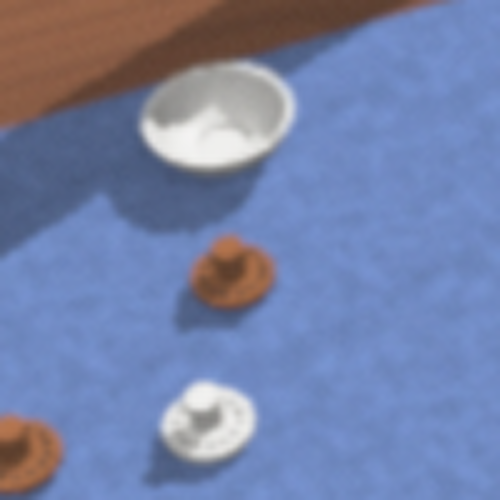

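View pics/c4.png

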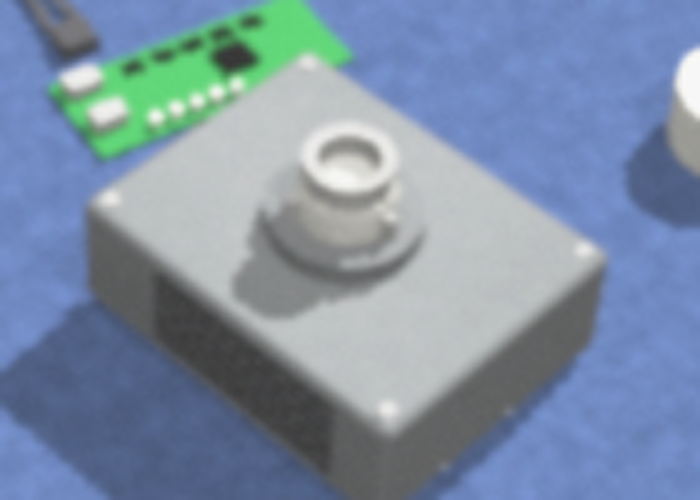

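View pics/c5.png

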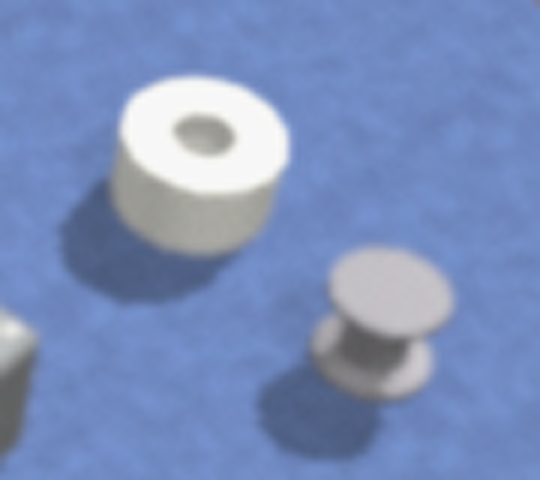

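```bash
python3 - <<'E'
from h import *
s,t=load('s0'),load('t0')
P=dict(rim=((310.75,204.5),(350,241.2),.114),knobtop=((469,271.25),(210.6,278.8),.029),flange=((466,272.1),None,.011),collartop=((182.25,223.75),(429.1,227.4),.038))
for n,(a,b,z) in P.items():
    a=np.array(a)-.38; print(n,'top',wz(t,*a,z).round(4))
    if b is not None:
        b=np.array(b)-.4; print('   scene',wz(s,*b,z).round(4))
        M=[np.array(c['mtx'])@np.c_[c['R'],c['t']] for c in (t,s)]
        X=cv2.triangulatePoints(M[0],M[1],a.reshape(2,1),b.reshape(2,1)).ravel(); print('   tri',(X[:3]/X[3]).round(4))
# circle fits from masks, top view
for n,(u0,v0,u1,v1),z in (('collar',(155,195,212,250),.038),):
    c=t; g=cv2.cvtColor(c['image'],cv2.COLOR_RGB2GRAY)[v0:v1,u0:u1]
    m=(g>235).astype(np.uint8); cs,_=cv2.findContours(m,cv2.RETR_EXTERNAL,cv2.CHAIN_APPROX_NONE); k=max(cs,key=cv2.contourArea)
    print(n,cv2.fitEllipse(k)); e=cv2.fitEllipse(k)[0]; print(wz(c,e[0]+u0,e[1]+v0,z))
# depth: inlet shoulder/top points
W=cloud(t)
for n,x,y in (('collar',.536,.236),('rim',.567,-.002)):
    m=(np.hypot(W[...,0]-x,W[...,1]-y)<.05)
    for lo,hi in ((.03,.045),(.105,.12)):
        q=W[m&(W[...,2]>lo)&(W[...,2]<hi)]
        if len(q)>20: print(n,lo,len(q),q.mean(0),q.min(0),q.max(0))
E
```

```text
rim top [ 0.5629 -0.0017  0.114 ]
   scene [ 0.5619 -0.0013  0.114 ]
   tri [ 0.5627 -0.0017  0.1149]
knobtop top [ 0.4617 -0.2992  0.029 ]
   scene [ 0.462  -0.2983  0.029 ]
   tri [ 0.4619 -0.2988  0.0292]
flange top [ 0.4617 -0.2986  0.011 ]
collartop top [0.5365 0.2382 0.038 ]
   scene [0.5376 0.2398 0.038 ]
   tri [0.537  0.2391 0.0375]
collar ((26.286495208740234, 28.06263542175293), (33.108177185058594, 34.78567123413086), 53.54292297363281)
[0.53707161 0.23932634 0.038     ]
collar 0.03 814 [0.53673946 0.23911946 0.03636114] [0.50380549 0.20630845 0.03002022] [0.57026519 0.2720647  0.04205668]
rim 0.105 229 [ 0.56179863 -0.00114989  0.1121004 ] [ 0.54215034 -0.02035539  0.10543162] [0.58195248 0.01828799 0.11655871]
```

```bash
cat >> h.py <<'E'
from scipy.spatial.transform import Rotation as Ro
def to(x,y,z,yaw=None):
    s=bot.state(); R=Ro.from_euler('xyz',s['ee_rot'])
    d=R.inv().apply(np.array([x,y,z])-s['ee_pos'])*100
    if yaw is None: yaw=s['ee_rot'][2]
    G=Ro.from_euler('xyz',[np.pi,0,yaw]); r=(R.inv()*G).as_rotvec(degrees=True)
    print('t',s['time'],'pos',s['ee_pos'].round(4),'rot',s['ee_rot'].round(4),'travel cm',d.round(2),'rot deg',r.round(2),'F',s['ft_force'].round(1),'open',round(s['opening'],4),'j6',s['joint_pos'][5].round(2))
E
python3 - <<'E'
from h import *
to(.4618,-.2988,.08)
E
```

```text
t 0.1 pos [ 0.2114 -0.5342  0.1888] rot [-3.14   -0.      0.3768] travel cm [ 31.94 -12.66  10.9 ] rot deg [-0.09 -0.    0.  ] F [ 0.6  0.4 -0.2] open 0.0912 j6 -0.02
```

```bash
python3 -m crank '{"travel":[[4,-1.6,0],[8,-3.2,0],[12,-4.8,1],[16,-6.4,2],[20,-8,3]],"delta_rot":[[0,0,0],[0,0,0],[0,0,0],[0,0,0],[0,0,0]],"fingers":[4.5,4.5,4.5,4.5,4.5]}'
python3 -m crank '{"travel":[[4,-1.6,2],[8,-3.2,4],[11.94,-4.66,6],[11.94,-4.66,7],[11.94,-4.66,7]],"delta_rot":[[0,0,0],[0,0,0],[0,0,0],[0,0,0],[0,0,0]],"fingers":[4.5,4.5,4.5,4.5,4.5]}'
python3 - <<'E'
from h import *
to(.4618,-.2988,.0135)
snap('scene','s1');snap('top','t1');crop('s1',150,210,280,310,6,'c6')
E
```

```text
time: 0.6
ee_pos: [0.3689, -0.3853, 0.159]
ee_rot: [-3.141, 0.0, 0.376]
ft_force: [0.2, -1.0, 0.4]
opening: 0.0542
time: 1.1
ee_pos: [0.461, -0.2981, 0.0876]
ee_rot: [-3.138, 0.003, 0.379]
ft_force: [-0.3, -0.7, 0.6]
opening: 0.045
t 1.1 pos [ 0.461  -0.2981  0.0876] rot [-3.1382e+00  3.0000e-03  3.7910e-01] travel cm [0.07 0.12 7.41] rot deg [-0.2   0.17 -0.  ] F [-0.3 -0.7  0.6] open 0.045 j6 0.6
```

View pics/c6.png

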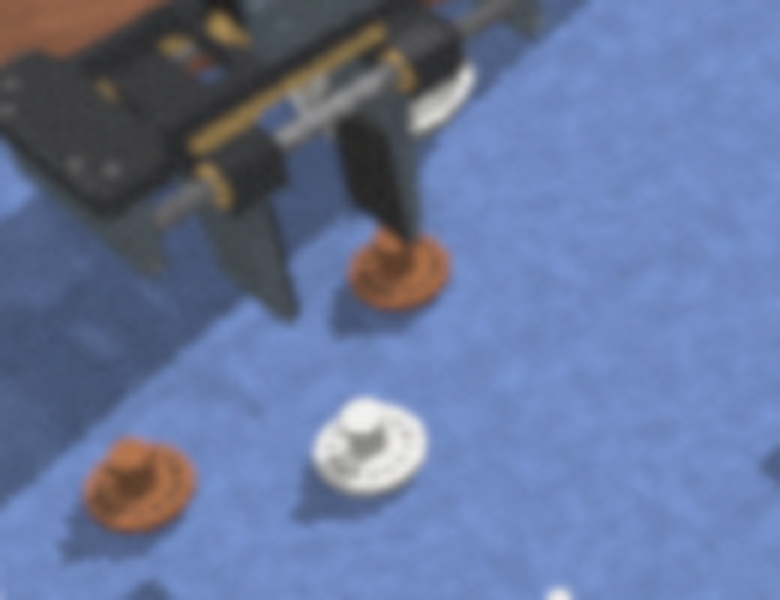

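The crop shows the open fingertips hovering above, at (290,315) and (408,235). The steel disc is below at (368,445), and the two brown ones stand clear.

```bash
python3 -m crank '{"travel":[[0.07,0.1,2.5],[0.07,0.1,5],[0.07,0.1,6.5],[0.07,0.1,7.2],[0.07,0.1,7.2]],"delta_rot":[[0,0,0],[0,0,0],[0,0,0],[0,0,0],[0,0,0]],"fingers":[4.5,4.5,4.5,4.5,4.5]}'
python3 - <<'E'
from h import *
to(.4618,-.2988,.0135)
to(.4618,-.2988,.0135)
snap('scene','s2');snap('top','t2');crop('s2',160,220,260,300,7,'c7')
E
```

```text
time: 1.7
ee_pos: [0.4623, -0.301, 0.0176]
ee_rot: [-3.141, 0.0, 0.375]
ft_force: [0.3, -0.2, -1.1]
opening: 0.0452
t 1.7 pos [ 0.4623 -0.301   0.0176] rot [-3.1415e+00  3.0000e-04  3.7510e-01] travel cm [ 0.04 -0.22  0.41] rot deg [-0.01  0.02 -0.  ] F [ 0.3 -0.2 -1.1] open 0.0452 j6 0.6
t 1.7 pos [ 0.4623 -0.301   0.0176] rot [-3.1415e+00  3.0000e-04  3.7510e-01] travel cm [ 0.04 -0.22  0.41] rot deg [-0.01  0.02 -0.  ] F [ 0.3 -0.2 -1.1] open 0.0452 j6 0.6
```

View pics/c7.png

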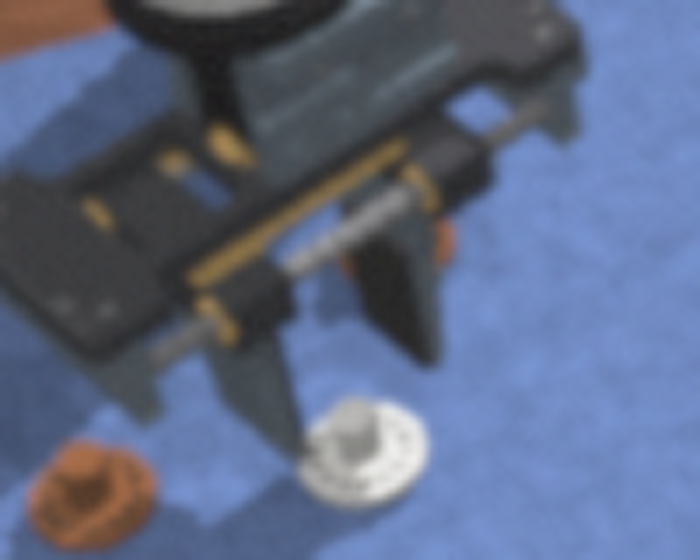

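```bash
cat >> h.py <<'E'
def pj(c,X):
    p=np.array(c['mtx'])@(np.array(c['R'])@np.array(X)+c['t']); return p[:2]/p[2]
E
python3 - <<'E'
from h import *
c=load('s2');t=load('t2')
for n,X in dict(tcp=(.4623,-.301,.0176),knobtop=(.4618,-.2988,.029),knobmid=(.4618,-.2988,.02)).items(): print(n,(pj(c,X)-[160,220])*7,pj(t,X))
x=np.array([np.cos(.377),np.sin(.377),0]);y=np.array([np.sin(.377),-np.cos(.377),0])
for a in(-1,1):
  for b in (-1,1): print(a,b,(pj(c,np.array([.4623,-.301,.0176])+a*.016*x+b*.0225*y)-[160,220])*7)
crop('t2',420,230,520,310,7,'c8')
E
```

```text
tcp [348.7997159  435.03838216] [467.85728555 271.13657783]
knobtop [349.58754005 408.90628539] [468.38242235 270.83236099]
knobmid [353.86233571 426.95662914] [467.05152168 271.25916197]
-1 -1 [373.38616598 370.95583504]
-1 1 [261.76030943 447.99208265]
1 -1 [435.13902161 422.18887465]
1 1 [323.31009306 501.47497432]
```

View pics/c8.png

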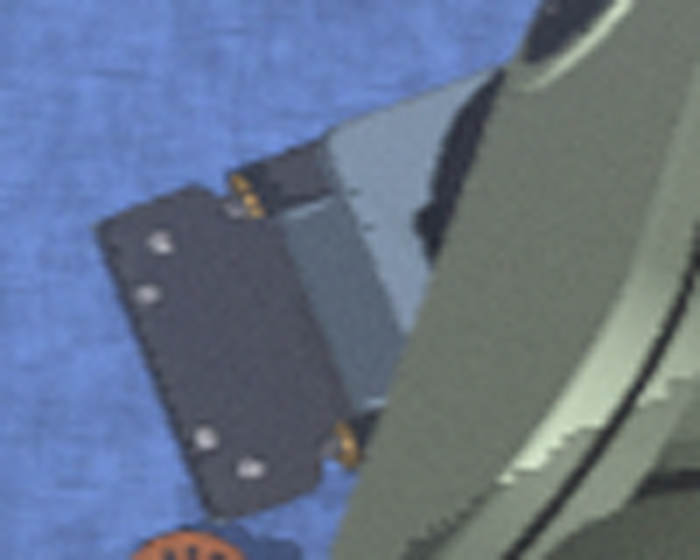

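```bash
python3 - <<'E'
from h import *
c=load('s2')
for (x,y) in ((422,345),(425,355),(410,340),(400,320),(380,300),(290,440),(295,448),(280,420),(355,405),(355,440),(400,470)):
    u,v=(x+.5)/7-.5+160,(y+.5)/7-.5+220
    print((x,y),w(c,round(u),round(v)).round(4))
c=load('s1')
x=np.array([np.cos(.377),np.sin(.377),0]);y=np.array([np.sin(.377),-np.cos(.377),0])
for a in(-1,1):
  for b in (-1,1): print(a,b,(pj(c,np.array([.461,-.2981,.0876])+a*.016*x+b*.0225*y)-[150,210])*6)
E
```

```text
(422, 345) [ 0.4658 -0.2733  0.0528]
(425, 355) [ 0.468  -0.274   0.0521]
(410, 340) [ 0.4634 -0.2768  0.0554]
(400, 320) [ 0.462  -0.2773  0.0643]
(380, 300) [ 0.4532 -0.2811  0.067 ]
(290, 440) [ 0.4869 -0.3217  0.0554]
(295, 448) [ 0.4868 -0.3208  0.0481]
(280, 420) [ 0.4861 -0.3227  0.0617]
(355, 405) [ 0.4578 -0.2975  0.029 ]
(355, 440) [ 0.4699 -0.3014  0.0266]
(400, 470) [ 0.477  -0.2897  0.0107]
-1 -1 [358.42239118 247.99436549]
-1 1 [257.80993575 314.06992664]
1 -1 [413.46915884 292.03011785]
1 1 [312.65062721 360.12830812]
```

```bash
python3 - <<'E'
from h import *
for f,tc in (('s0',(.212,-.535,.19)),('s1',(.461,-.2981,.0876)),('s2',(.4623,-.301,.0176))):
    c=load(f);W=cloud(c);tc=np.array(tc)
    a=.377; x=np.array([np.cos(a),np.sin(a),0]);y=np.array([np.sin(a),-np.cos(a),0])
    D=W-tc; X=D@x;Y=D@y;Z=D[...,2]
    m=(abs(X)<.03)&(abs(Y)<.06)&(Z<.1)&(Z>-.05)&(W[...,2]>.033)
    print(f,m.sum(), 'minZ', np.sort(Z[m])[:8].round(4))
    h,e=np.histogram(Z[m],bins=np.arange(-.02,.1,.01));print(h)
    k=m&(Z<np.nanpercentile(Z[m],8)); print(np.c_[X[k],Y[k],Z[k]][:12].round(4))
    # reproj
    print(pj(c,tc))
crop('s0',10,140,110,215,8,'c9')
E
```

```text
s0 543 minZ [0.0213 0.0221 0.0223 0.0223 0.0224 0.0225 0.0234 0.0235]
[  0   0   0   0  40  67  68  74  82 101  75]
[[-0.0175 -0.0459  0.0299]
 [-0.0147 -0.0462  0.0284]
 [-0.0183 -0.0464  0.0238]
 [-0.0148 -0.0474  0.0251]
 [-0.0138 -0.0462  0.0234]
 [-0.0043 -0.0456  0.0286]
 [-0.002  -0.0469  0.0291]
 [-0.0076 -0.0457  0.0242]
 [ 0.     -0.0455  0.0282]
 [-0.0052 -0.0461  0.0225]
 [ 0.0022 -0.046   0.0263]
 [ 0.0119 -0.0472  0.0307]]
[ 60.71045141 186.5048474 ]
s1 488 minZ [0.0232 0.0238 0.0239 0.0245 0.0251 0.0254 0.0255 0.0256]
[ 0  0  0  0 28 73 79 75 79 83 49]
[[-0.0197 -0.023   0.0263]
 [-0.0136 -0.022   0.0313]
 [-0.0142 -0.0218  0.028 ]
 [-0.0094 -0.0215  0.0316]
 [-0.014  -0.0212  0.0255]
 [-0.0109 -0.0218  0.0272]
 [-0.0063 -0.0216  0.0306]
 [-0.0064 -0.0211  0.0279]
 [-0.0025 -0.0213  0.0304]
 [-0.0054 -0.0224  0.0245]
 [-0.0019 -0.0227  0.0267]
 [-0.0021 -0.0223  0.0238]]
[205.99471956 260.50057861]
s2 403 minZ [0.0202 0.0225 0.0231 0.0237 0.0238 0.0241 0.0254 0.0257]
[ 0  0  0  0 23 62 63 76 60 65 38]
[[-0.018  -0.0223  0.0262]
 [-0.0129 -0.0219  0.0304]
 [-0.0131 -0.0215  0.0272]
 [-0.0079 -0.0211  0.0316]
 [-0.0129 -0.0233  0.0225]
 [-0.0044 -0.021   0.0309]
 [-0.0062 -0.0215  0.0258]
 [-0.0029 -0.0221  0.0278]
 [ 0.001  -0.0223  0.0307]
 [-0.0067 -0.0236  0.0202]
 [ 0.0024 -0.021   0.0294]
 [ 0.0034 -0.0224  0.0257]]
[209.82853084 282.14834031]
```

View pics/c9.png

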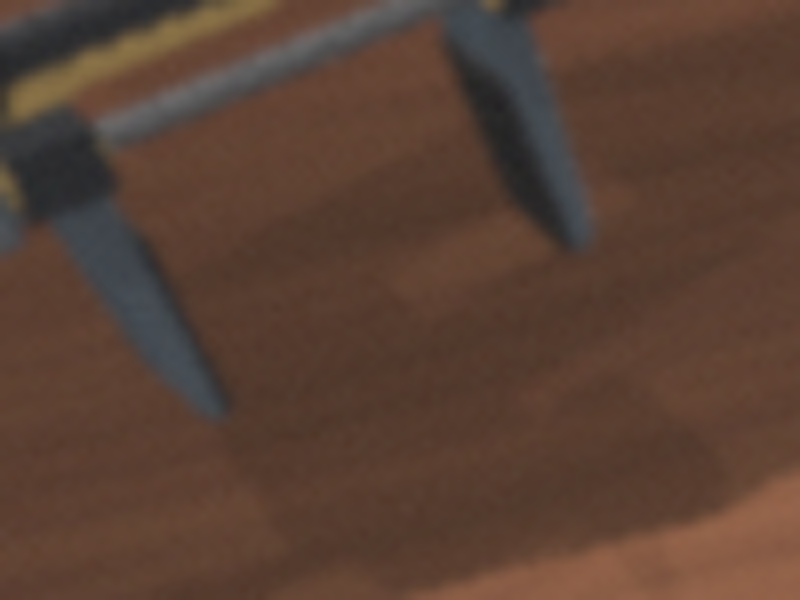

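Fingertip depth points sit about 22 mm above the reported TCP in all three pictures, though XY agrees. Closing here tests it: if the tips really are at the TCP, the fingers stop at 16 mm on the knob. If they aren't, the fingers close in free air above it.

```bash
python3 -m crank '{"travel":[[0,-0.1,0.2],[0,-0.1,0.2],[0,-0.1,0.2],[0,-0.1,0.2],[0,-0.1,0.2]],"delta_rot":[[0,0,0],[0,0,0],[0,0,0],[0,0,0],[0,0,0]],"fingers":[3.5,2.5,1.0,1.0,1.0]}'
python3 - <<'E'
from h import *
to(.4618,-.2988,.0135)
snap('scene','s3');crop('s3',160,220,260,300,7,'c10')
E
```

```text
time: 2.3
ee_pos: [0.4628, -0.2992, 0.0157]
ee_rot: [3.141, -0.0, 0.377]
ft_force: [0.3, -0.3, 0.9]
opening: 0.0105
t 2.3 pos [ 0.4628 -0.2992  0.0157] rot [ 3.1413e+00 -1.0000e-04  3.7700e-01] travel cm [-0.08 -0.07  0.22] rot deg [ 0.02 -0.01 -0.  ] F [ 0.3 -0.3  0.9] open 0.0105 j6 0.6
```

View pics/c10.png

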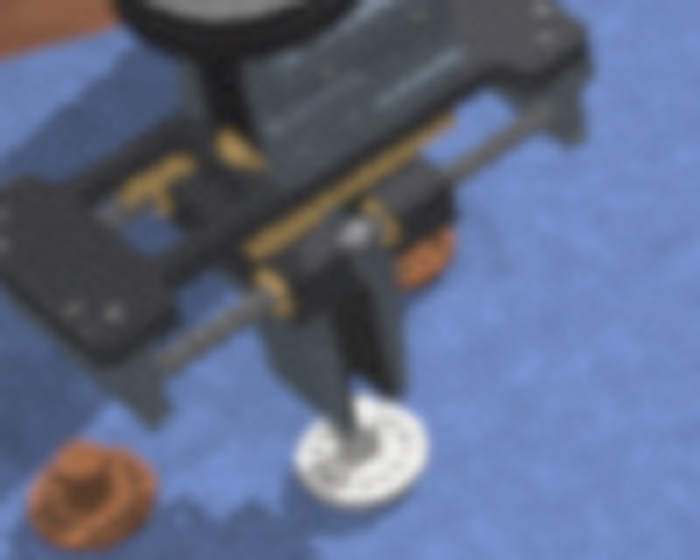

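The fingers closed to 10.5 mm without touching the knob, and the tips in the crop are just above it at (345,405). So the real fingertips are about 22 mm above the reported TCP, and I'll use the measured tip. I'll open to 3 cm, go down, and feel for the flange.

```bash
python3 -m crank '{"travel":[[-0.05,-0.05,0],[-0.05,-0.05,0],[-0.05,-0.05,0],[-0.05,-0.05,0.8],[-0.05,-0.05,1.6]],"delta_rot":[[0,0,0],[0,0,0],[0,0,0],[0,0,0],[0,0,0]],"fingers":[3.2,3.2,3.2,3.2,3.2]}'
python3 - <<'E'
from h import *
print(bot.tcp_to_grasp)
to(.4618,-.2988,.0135)
snap('scene','s4');crop('s4',160,220,260,300,7,'c11')
E
```

```text
time: 2.85
ee_pos: [0.462, -0.2989, -0.0009]
ee_rot: [3.141, -0.0, 0.377]
ft_force: [-0.0, 0.7, -0.9]
opening: 0.0321
0.0188
t 2.85 pos [ 0.462  -0.2989 -0.0009] rot [ 3.1413e+00 -2.0000e-04  3.7680e-01] travel cm [-0.01 -0.02 -1.44] rot deg [ 0.02 -0.01 -0.  ] F [-0.   0.7 -0.9] open 0.0321 j6 0.6
```

View pics/c11.png

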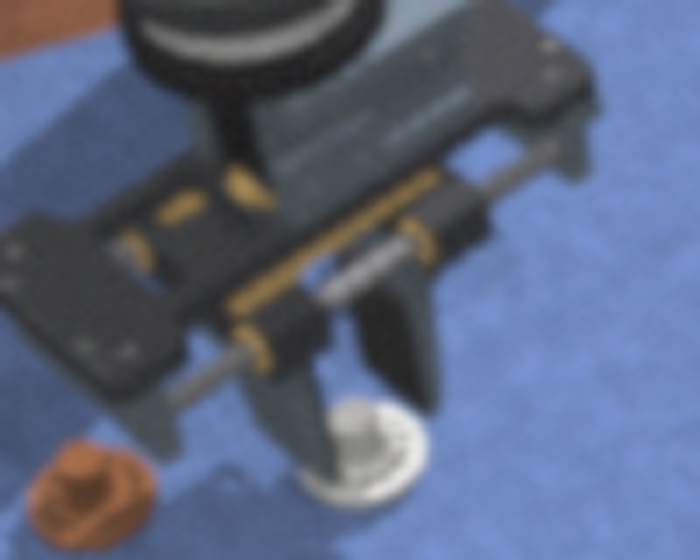

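The tips now straddle the knob at (335,475) and (430,410), still above the flange. I'll feel down in small steps.

```bash
python3 -m crank '{"travel":[[0,0,0.2],[0,0,0.4],[0,0,0.4],[0,0,0.5],[0,0,0.5]],"delta_rot":[[0,0,0],[0,0,0],[0,0,0],[0,0,0],[0,0,0]],"fingers":[3.2,3.2,3.2,3.2,3.2]}'
python3 -m crank '{"travel":[[0,0,0.1],[0,0,0.1],[0,0,0.2]],"delta_rot":[[0,0,0],[0,0,0],[0,0,0]],"fingers":[3.2,3.2,3.2]}'
python3 -m crank '{"travel":[[0,0,0],[0,0,0.1]],"delta_rot":[[0,0,0],[0,0,0]],"fingers":[3.2,3.2]}'
```

```text
time: 3.4
ee_pos: [0.462, -0.2989, -0.0054]
ee_rot: [3.141, -0.0, 0.377]
ft_force: [-1.1, 0.8, -0.3]
opening: 0.0323
time: 3.7
ee_pos: [0.4621, -0.299, -0.0073]
ee_rot: [3.141, -0.0, 0.377]
ft_force: [0.5, -0.5, 0.1]
opening: 0.0321
time: 3.9
ee_pos: [0.4621, -0.299, -0.0084]
ee_rot: [3.141, -0.0, 0.377]
ft_force: [1.5, -0.3, -0.8]
opening: 0.0318
```

```bash
python3 -m crank '{"travel":[[0,0,0],[0,0,0]],"delta_rot":[[0,0,0],[0,0,0]],"fingers":[3.2,3.2]}'
```

```text
time: 4.1
ee_pos: [0.462, -0.2989, -0.0085]
ee_rot: [-3.142, 0.0, 0.377]
ft_force: [-0.4, -0.1, 0.5]
opening: 0.0321
```

```bash
python3 -m crank '{"travel":[[0,0,0.05],[0,0,0.05],[0,0,0.05],[0,0,0.05],[0,0,0.05]],"delta_rot":[[0,0,0],[0,0,0],[0,0,0],[0,0,0],[0,0,0]],"fingers":[2,1.2,1.0,0.8,0.8]}'
python3 - <<'E'
from h import *
to(.4618,-.2988,.09)
snap('scene','s5');crop('s5',160,220,260,300,7,'c12')
E
```

```text
time: 4.6
ee_pos: [0.462, -0.299, -0.009]
ee_rot: [3.141, -0.0, 0.377]
ft_force: [0.6, -0.7, -0.7]
opening: 0.0148
t 4.6 pos [ 0.462 -0.299 -0.009] rot [ 3.1414 -0.      0.3768] travel cm [-0.01 -0.02 -9.9 ] rot deg [ 0.01 -0.   -0.  ] F [ 0.6 -0.7 -0.7] open 0.0148 j6 0.6
```

View pics/c12.png

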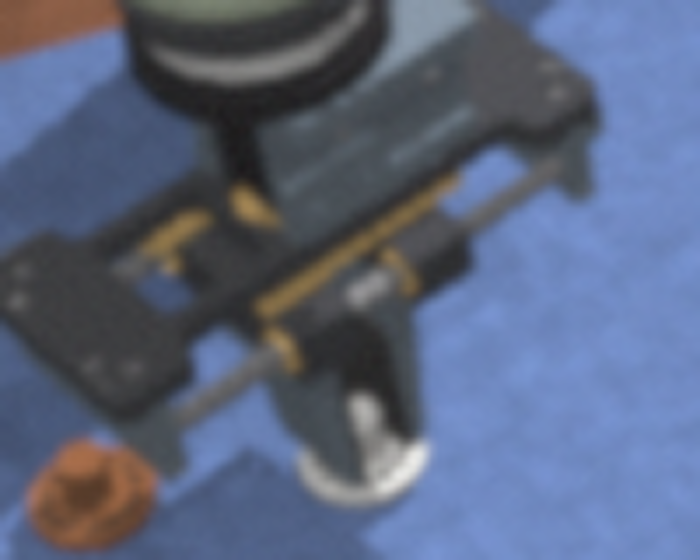

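The tips hold the knob at (365,420) and stopped at about 15 mm. Now lift.

```bash
python3 -m crank '{"travel":[[0,0,0],[0,0,-1],[0,0,-4],[0,0,-8],[0,0,-11]],"delta_rot":[[0,0,0],[0,0,0],[0,0,0],[0,0,0],[0,0,0]],"fingers":[0.8,0.8,0.8,0.8,0.8]}'
python3 -m crank '{"travel":[[0,0,-3],[0,0,-4],[0,0,-4]],"delta_rot":[[0,0,0],[0,0,0],[0,0,0]],"fingers":[0.8,0.8,0.8]}'
python3 - <<'E'
from h import *
to(.5624,-.0015,.145)
snap('scene','s6');crop('s6',140,150,260,240,6,'c13')
E
```

```text
time: 5.15
ee_pos: [0.4624, -0.2991, 0.1037]
ee_rot: [3.14, -0.001, 0.377]
ft_force: [-0.2, 0.6, -0.1]
opening: 0.0146
time: 5.45
ee_pos: [0.4627, -0.2993, 0.1426]
ee_rot: [3.139, -0.002, 0.377]
ft_force: [0.1, -0.7, -1.4]
opening: 0.0149
t 5.45 pos [ 0.4627 -0.2993  0.1426] rot [ 3.1387e+00 -2.0000e-03  3.7680e-01] travel cm [ 20.23 -24.02  -0.27] rot deg [ 0.17 -0.11 -0.  ] F [ 0.1 -0.7 -1.4] open 0.0149 j6 0.6
```

View pics/c13.png

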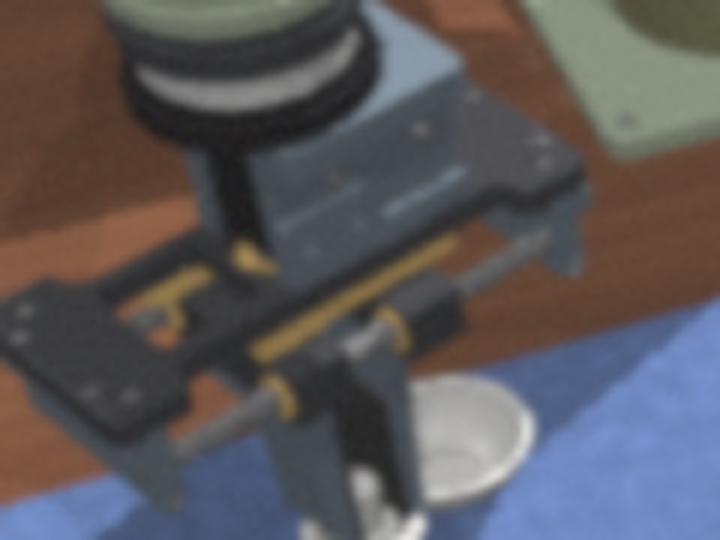

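The crop shows the disc lifted with the hand, flange at (365,530). Next I'll carry it over the inlet.

```bash
python3 -m crank '{"travel":[[2,-2.4,0],[4.7,-5.6,0],[7.4,-8.8,0],[10.1,-12,0],[12.8,-15.2,0]],"delta_rot":[[0,0,0],[0,0,0],[0,0,0],[0,0,0],[0,0,0]],"fingers":[0.8,0.8,0.8,0.8,0.8]}'
python3 -m crank '{"travel":[[2.7,-3.2,0],[5.3,-6.4,0],[6.9,-8.2,0],[7.43,-8.82,0],[7.43,-8.82,0]],"delta_rot":[[0,0,0],[0,0,0],[0,0,0],[0,0,0],[0,0,0]],"fingers":[0.8,0.8,0.8,0.8,0.8]}'
python3 -m crank '{"travel":[[0,0,0]],"delta_rot":[[0,0,0]],"fingers":[0.8]}'
python3 - <<'E'
from h import *
to(.5624,-.0015,.145)
snap('scene','s7');snap('top','t7');crop('s7',290,190,410,280,6,'c14');crop('t7',260,150,380,240,6,'c15')
E
```

```text
time: 6.0
ee_pos: [0.5239, -0.1086, 0.1387]
ee_rot: [-3.139, 0.004, 0.376]
ft_force: [1.3, -0.8, 0.1]
opening: 0.0148
time: 6.5
ee_pos: [0.5608, -0.0004, 0.1392]
ee_rot: [-3.141, 0.003, 0.379]
ft_force: [-0.2, 0.9, -0.5]
opening: 0.0145
time: 6.6
ee_pos: [0.5608, -0.002, 0.1399]
ee_rot: [-3.141, 0.003, 0.376]
ft_force: [0.0, -1.1, -1.1]
opening: 0.0147
t 6.6 pos [ 0.5608 -0.002   0.1399] rot [-3.1413e+00  2.6000e-03  3.7640e-01] travel cm [ 0.17  0.01 -0.51] rot deg [-0.02  0.15 -0.  ] F [ 0.  -1.1 -1.1] open 0.0147 j6 1.17
```

View pics/c14.png

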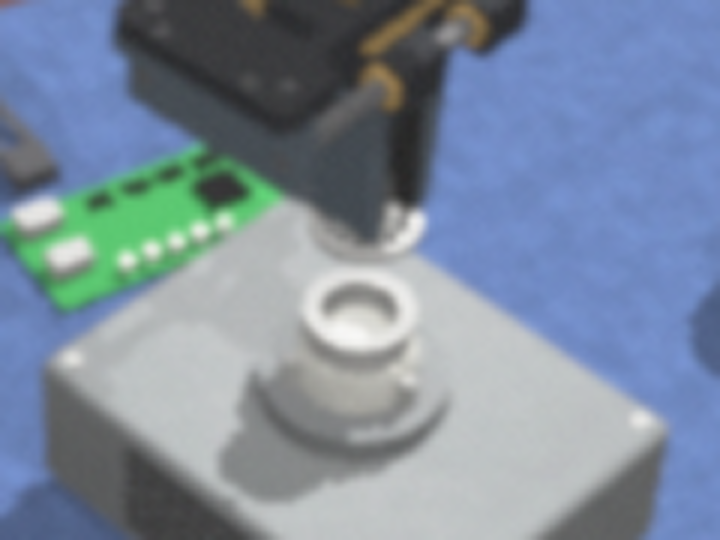

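View pics/c15.png

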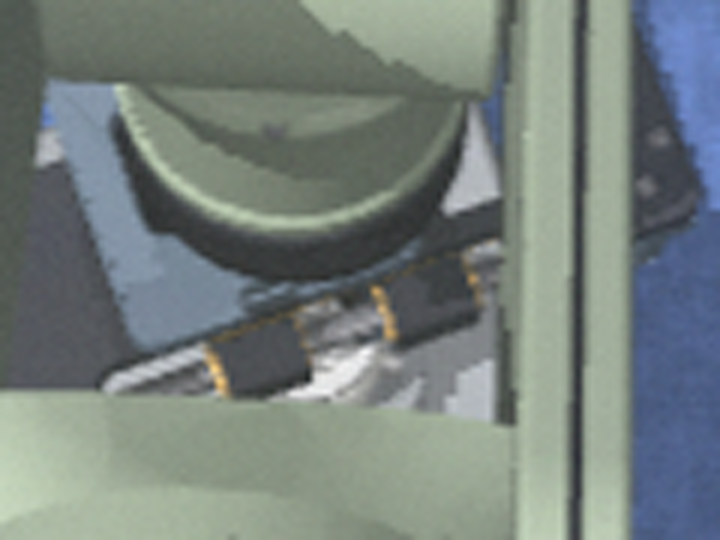

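```bash
python3 - <<'E'
from h import *
c=load('s7')
f=lambda X:(pj(c,X)-[290,190]+.5)*6-.5
def ell(X,r):
    a=np.linspace(0,6.28,60); P=np.array([f(np.array(X)+[r*np.cos(b),r*np.sin(b),0]) for b in a]); return P.min(0).round(1),P.max(0).round(1)
print('flange top',ell((.5608,-.002,.160),.0205),'bot',ell((.5608,-.002,.155),.0205))
print('rim',ell((.5624,-.0015,.114),.0205))
for d in ((.001,0,0),(0,.001,0),(0,0,.001)): print(f(np.array([.561,-.002,.16])+d)-f([.561,-.002,.16]))
E
```

```text
flange top (array([305.7, 175.2]), array([421.6, 254.8])) bot (array([305.2, 185.4]), array([420.7, 265. ]))
rim (array([304., 269.]), array([416.4, 348.8]))
[1.33126732 1.76290222]
[ 2.49363626 -0.81835381]
[ 0.15245701 -2.05615539]
```

```bash
python3 -m crank '{"travel":[[0,0,0],[0,0,0]],"delta_rot":[[0,0,0],[0,0,0]],"fingers":[0.8,0.8]}'
python3 - <<'E'
from h import *
to(.5624,-.0015,.145)
c=snap('scene','s8');W=cloud(c);crop('s8',320,200,380,245,13,'c16')
import cv2
g=cv2.cvtColor(c['image'],cv2.COLOR_RGB2HSV)
m=(g[...,2]>150)&(g[...,1]<40)&(np.hypot(W[...,0]-.562,W[...,1])<.035)
q=W[m&(W[...,2]>.135)]; print(len(q),q.min(0),q.max(0),q.mean(0))
h,e=np.histogram(q[:,2],bins=np.arange(.135,.19,.003));print(h,e.round(3))
q=W[m&(W[...,2]>.105)&(W[...,2]<.12)]; print(len(q),q.min(0),q.max(0),q.mean(0))
E
```

```text
time: 6.9
ee_pos: [0.5616, -0.002, 0.1411]
ee_rot: [3.141, -0.0, 0.376]
ft_force: [-0.2, 0.1, -1.1]
opening: 0.0145
t 6.9 pos [ 0.5616 -0.002   0.1411] rot [ 3.1414 -0.      0.3755] travel cm [ 0.1  -0.01 -0.39] rot deg [ 0.01 -0.   -0.  ] F [-0.2  0.1 -1.1] open 0.0145 j6 1.17
823 [ 0.5435981  -0.03477471  0.1529347 ] [0.5935766  0.03431149 0.54113552] [ 0.57416235 -0.00133452  0.49563869]
[ 0  0  0  0  0  1  3 14 58  7  0  1  0  0  0  0  0  0] [0.135 0.138 0.141 0.144 0.147 0.15  0.153 0.156 0.159 0.162 0.165 0.168
 0.171 0.174 0.177 0.18  0.183 0.186 0.189]
124 [ 0.54360677 -0.02371989  0.1050584 ] [0.58422587 0.01646411 0.11691795] [ 0.56353711 -0.00300541  0.11275897]
```

View pics/c16.png

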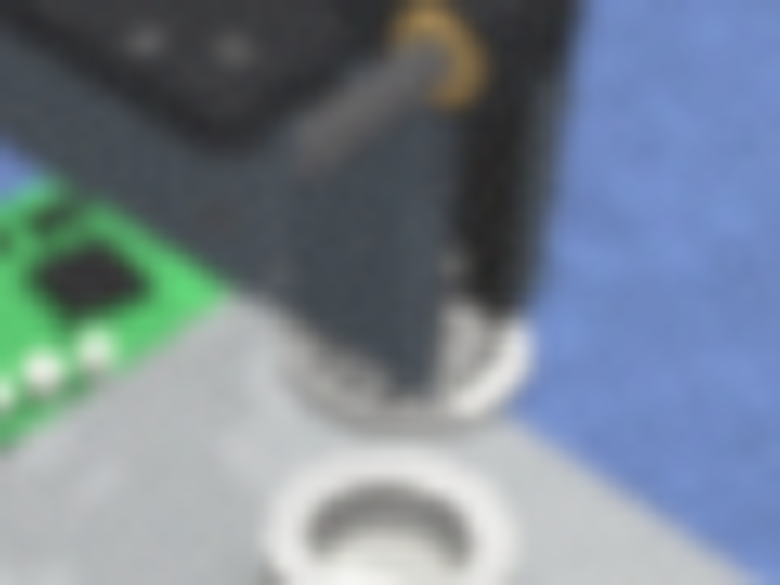

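The crop shows the held disc's flange, centre about (410,370), directly above the rim at (393,535), aligned within about 1 mm. I'll lower it now, slowly at the end.

```bash
python3 -m crank '{"travel":[[0.08,0,1],[0.08,0,2],[0.08,0,2.8],[0.08,0,3.2],[0.08,0,3.2]],"delta_rot":[[0,0,0],[0,0,0],[0,0,0],[0,0,0],[0,0,0]],"fingers":[0.8,0.8,0.8,0.8,0.8]}'
python3 -m crank '{"travel":[[0,0,0]],"delta_rot":[[0,0,0]],"fingers":[0.8]}'
python3 - <<'E'
from h import *
to(.5624,-.0015,.099)
c=snap('scene','s9');crop('s9',320,210,380,255,13,'c17')
E
```

```text
time: 7.45
ee_pos: [0.5618, -0.0007, 0.108]
ee_rot: [-3.141, 0.002, 0.377]
ft_force: [-0.7, 0.2, -0.8]
opening: 0.0149
time: 7.55
ee_pos: [0.5626, -0.0008, 0.109]
ee_rot: [3.141, -0.0, 0.377]
ft_force: [0.3, 0.9, 0.3]
opening: 0.015
t 7.55 pos [ 0.5626 -0.0008  0.109 ] rot [ 3.1415e+00 -1.0000e-04  3.7690e-01] travel cm [-0.05  0.06  1.  ] rot deg [ 0.01 -0.01 -0.  ] F [0.3 0.9 0.3] open 0.015 j6 1.17
```

View pics/c17.png

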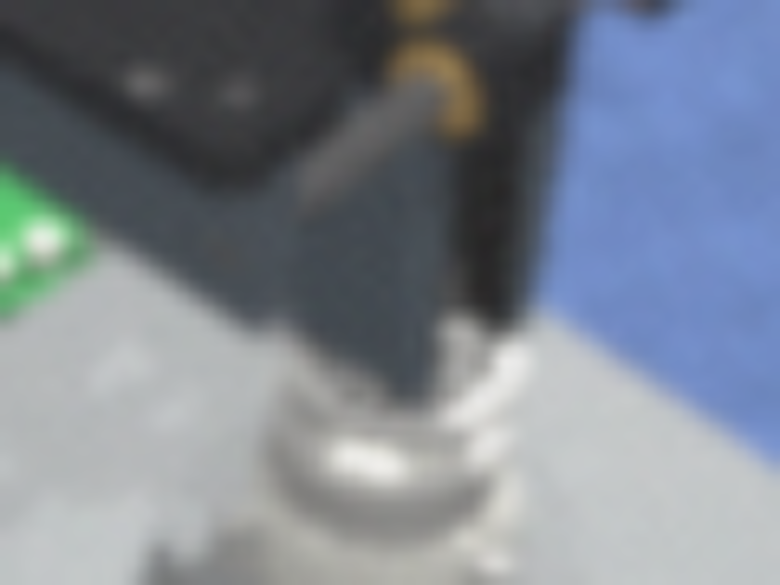

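```bash
python3 - <<'E'
from h import *
c=load('s9'); W=cloud(c)
im=c['image'][228:258,334:368]
g=cv2.cvtColor(im,cv2.COLOR_RGB2GRAY)
g=cv2.createCLAHE(3,(2,2)).apply(g)
cv2.imwrite('pics/c18.png',cv2.resize(g,None,fx=20,fy=20,interpolation=cv2.INTER_LANCZOS4))
b=load('s0')['image'][228:258,334:368]
b=cv2.createCLAHE(3,(2,2)).apply(cv2.cvtColor(b,cv2.COLOR_RGB2GRAY))
cv2.imwrite('pics/c19.png',cv2.resize(b,None,fx=20,fy=20,interpolation=cv2.INTER_LANCZOS4))
def ell(X,r):
    a=np.linspace(0,6.28,60); P=np.array([(pj(c,np.array(X)+[r*np.cos(b),r*np.sin(b),0])-[334,228]+.5)*20-.5 for b in a]); return P.min(0).round(1),P.max(0).round(1)
print('flange top',ell((.5624,-.0015,.129),.0205),'bot',ell((.5624,-.0015,.124),.0205))
print('rim',ell((.5624,-.0015,.114),.0205),ell((.5624,-.0015,.114),.015))
E
```

```text
flange top (array([139.8,  40.5]), array([518.3, 306.6])) bot (array([138. ,  73.2]), array([515.2, 339.3]))
rim (array([134.4, 137.9]), array([509., 404.])) (array([184.7, 172.8]), array([458.7, 367.4]))
```

View pics/c18.png

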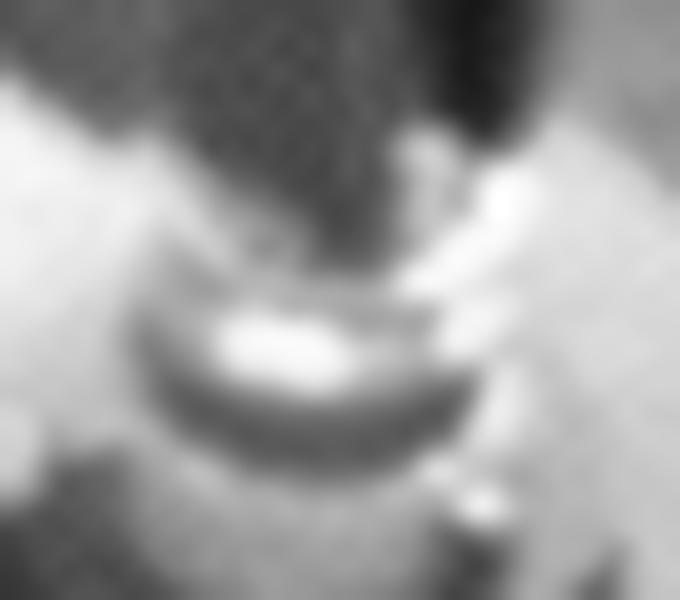

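View pics/c19.png

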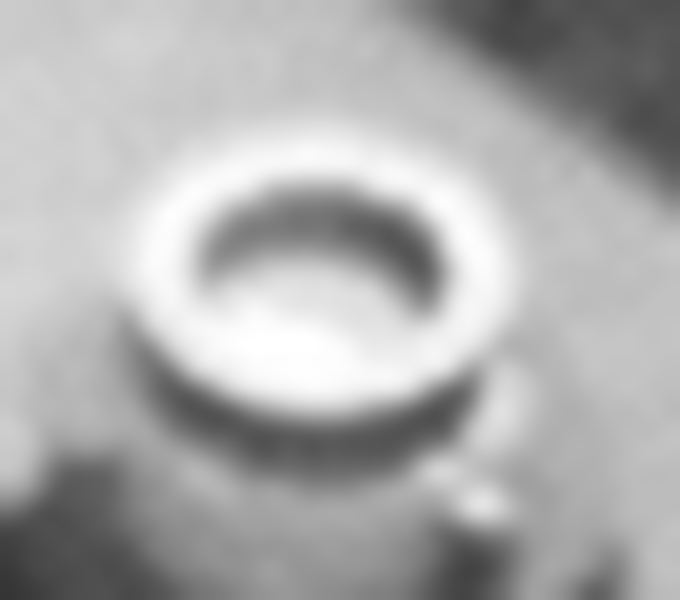

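The rim in the picture, centre about (321,270), matches my estimate. The disc's flange sits about 1 px to the right of where it should be, about 2 mm in +y. I'll shift 1.8 mm in −y and recheck.

```bash
python3 -m crank '{"travel":[[-0.06,0.17,0],[-0.06,0.17,0],[-0.06,0.17,0]],"delta_rot":[[0,0,0],[0,0,0],[0,0,0]],"fingers":[0.8,0.8,0.8]}'
python3 - <<'E'
from h import *
to(.5624,-.0015,.099)
c=snap('scene','s10')
g=cv2.cvtColor(c['image'][228:258,334:368],cv2.COLOR_RGB2GRAY)
g=cv2.createCLAHE(3,(2,2)).apply(g)
cv2.imwrite('pics/c20.png',cv2.resize(g,None,fx=20,fy=20,interpolation=cv2.INTER_LANCZOS4))
E
```

```text
time: 7.9
ee_pos: [0.5627, -0.0027, 0.1093]
ee_rot: [3.141, -0.0, 0.377]
ft_force: [-0.5, 0.3, -0.6]
opening: 0.0144
t 7.9 pos [ 0.5627 -0.0027  0.1093] rot [ 3.1413e+00 -5.0000e-04  3.7660e-01] travel cm [ 0.02 -0.12  1.03] rot deg [ 0.01 -0.03 -0.  ] F [-0.5  0.3 -0.6] open 0.0144 j6 1.17
```

View pics/c20.png

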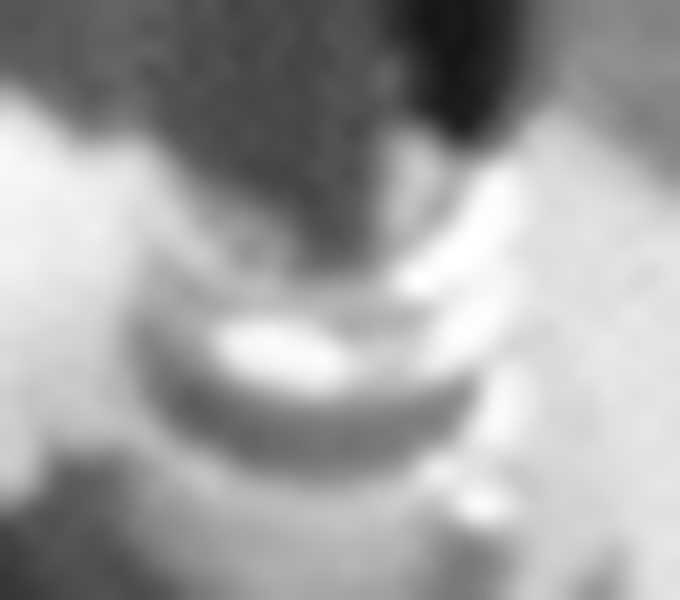

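The flange now spans about 137–525, against 140–518 expected, so it's aligned. Lowering now with small steps.

```bash
python3 -m crank '{"travel":[[0,0,0.3],[0,0,0.5],[0,0,0.7],[0,0,0.8],[0,0,0.8]],"delta_rot":[[0,0,0],[0,0,0],[0,0,0],[0,0,0],[0,0,0]],"fingers":[0.8,0.8,0.8,0.8,0.8]}'
python3 -m crank '{"travel":[[0,0,0.1],[0,0,0.1]],"delta_rot":[[0,0,0],[0,0,0]],"fingers":[0.8,0.8]}'
python3 -m crank '{"travel":[[0,0,0.1],[0,0,0.1]],"delta_rot":[[0,0,0],[0,0,0]],"fingers":[0.8,0.8]}'
```

```text
time: 8.45
ee_pos: [0.5624, -0.0026, 0.1007]
ee_rot: [-3.141, 0.001, 0.377]
ft_force: [0.7, 0.3, -1.5]
opening: 0.0148
time: 8.65
ee_pos: [0.5625, -0.0026, 0.0999]
ee_rot: [3.142, 0.0, 0.377]
ft_force: [0.1, 0.4, -0.1]
opening: 0.015
time: 8.85
ee_pos: [0.5627, -0.0027, 0.0991]
ee_rot: [3.141, -0.0, 0.377]
ft_force: [-0.2, 0.0, -1.0]
opening: 0.015
```

```bash
python3 -m crank '{"travel":[[0,0,0.1],[0,0,0.1]],"delta_rot":[[0,0,0],[0,0,0]],"fingers":[0.8,0.8]}'
python3 - <<'E'
from h import *
to(.5624,-.0015,.099)
c=snap('scene','s11')
cv2.imwrite('pics/c21.png',cv2.resize(cv2.cvtColor(c['image'][215:260,325:375],cv2.COLOR_RGB2BGR),None,fx=13,fy=13,interpolation=cv2.INTER_LANCZOS4))
E
```

```text
time: 9.05
ee_pos: [0.5627, -0.0027, 0.0985]
ee_rot: [3.141, -0.001, 0.377]
ft_force: [-0.0, 0.3, 2.8]
opening: 0.0148
t 9.05 pos [ 0.5627 -0.0027  0.0985] rot [ 3.1412e+00 -6.0000e-04  3.7680e-01] travel cm [ 0.01 -0.12 -0.05] rot deg [ 0.02 -0.03 -0.  ] F [-0.   0.3  2.8] open 0.0148 j6 1.17
```

View pics/c21.png

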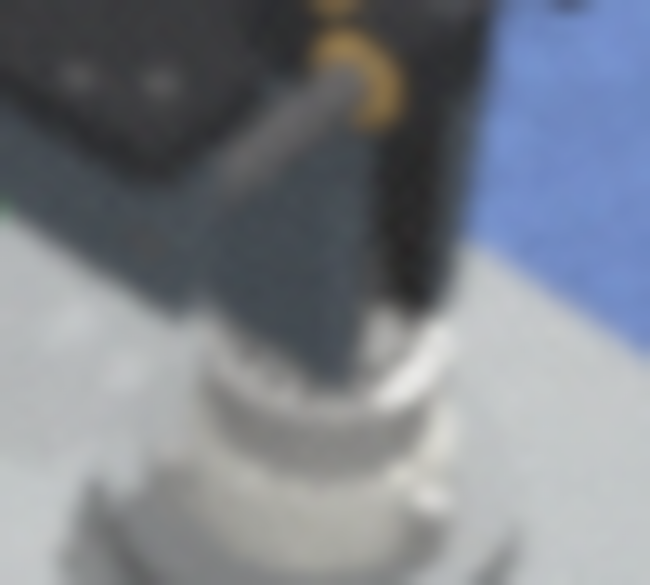

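Contact came at the predicted height (2.8 N at TCP 0.0985), and the crop shows the flange flush on the rim, no gap, lower edge near (330,400). I'll release and lift.

```bash
python3 -m crank '{"travel":[[0,0,-0.1],[0,0,-0.1],[0,0,-0.1],[0,0,-0.1],[0,0,-0.1]],"delta_rot":[[0,0,0],[0,0,0],[0,0,0],[0,0,0],[0,0,0]],"fingers":[1.7,2,3,4,4]}'
python3 -m crank '{"travel":[[0,0,-0.5],[0,0,-2],[0,0,-5],[0,0,-8],[0,0,-8]],"delta_rot":[[0,0,0],[0,0,0],[0,0,0],[0,0,0],[0,0,0]],"fingers":[4,4,4,5,6]}'
python3 - <<'E'
from h import *
to(.537,.239,.13)
c=snap('scene','s12')
cv2.imwrite('pics/c22.png',cv2.resize(cv2.cvtColor(c['image'][205:265,320:380],cv2.COLOR_RGB2BGR),None,fx=10,fy=10,interpolation=cv2.INTER_LANCZOS4))
E
```

```text
time: 9.6
ee_pos: [0.5624, -0.0026, 0.0989]
ee_rot: [-3.142, 0.0, 0.377]
ft_force: [-0.0, -0.5, -0.5]
opening: 0.0392
time: 10.1
ee_pos: [0.5655, -0.0027, 0.1839]
ee_rot: [3.138, -0.009, 0.377]
ft_force: [0.6, -0.1, 0.3]
opening: 0.0534
t 10.1 pos [ 0.5655 -0.0027  0.1839] rot [ 3.1378 -0.0089  0.3768] travel cm [  6.2  -23.54   5.35] rot deg [ 0.22 -0.51 -0.  ] F [ 0.6 -0.1  0.3] open 0.0534 j6 1.17
```

View pics/c22.png

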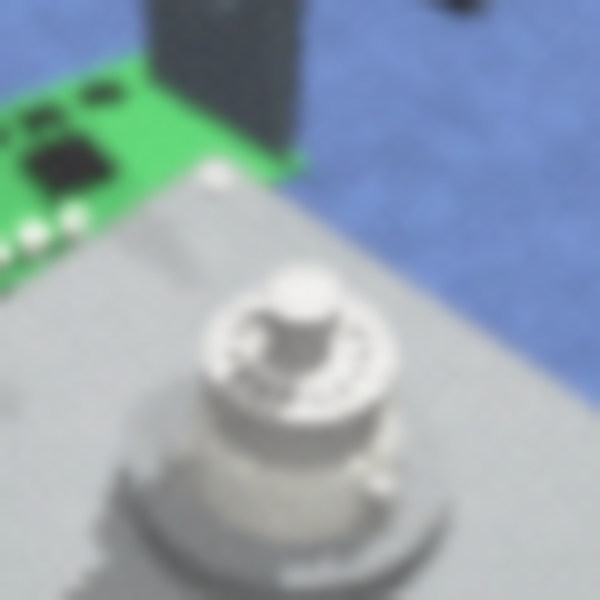

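The disc sits level and centred on the rim: flange 200–402 px, knob top at (305,290). On to the collar.

```bash
python3 -m crank '{"travel":[[1.1,-4.3,0],[2.3,-8.6,0],[3.4,-12.9,0],[4.5,-17.2,0.5],[5.6,-21.3,1]],"delta_rot":[[0,0,0],[0,0,0],[0,0,0],[0,0,0],[0,0,0]],"fingers":[9,9,9,9,9]}'
python3 -m crank '{"travel":[[0.6,-2.3,1],[0.6,-2.3,4],[0.6,-2.3,7],[0.6,-2.3,8],[0.6,-2.3,8]],"delta_rot":[[0,0,0],[0,0,0],[0,0,0],[0,0,0],[0,0,0]],"fingers":[9,9,9,9,9]}'
python3 - <<'E'
from h import *
to(.537,.239,-.010)
c=snap('scene','s13'); crop('s13',370,140,500,270,5,'c23')
W=cloud(c); s=bot.state(); tc=s['ee_pos'];a=s['ee_rot'][2]
x=np.array([np.cos(a),np.sin(a),0]);y=np.array([np.sin(a),-np.cos(a),0])
D=W-tc;X=D@x;Y=D@y;Z=D[...,2]
m=(abs(X)<.06)&(abs(Y)<.1)&(Z>.018)&(W[...,2]>.06)&(Z<.2)
for lo in np.arange(.02,.15,.01):
    k=m&(Z>=lo)&(Z<lo+.01)
    if k.sum(): print(lo.round(3),k.sum(),X[k].min().round(3),X[k].max().round(3),Y[k].min().round(3),Y[k].max().round(3))
E
```

```text
time: 10.65
ee_pos: [0.5351, 0.2176, 0.1679]
ee_rot: [3.142, 0.002, 0.377]
ft_force: [1.2, 0.7, -0.6]
opening: 0.0896
time: 11.15
ee_pos: [0.5318, 0.2389, 0.0869]
ee_rot: [3.141, 0.005, 0.377]
ft_force: [-0.6, -0.1, 0.2]
opening: 0.0898
t 11.15 pos [0.5318 0.2389 0.0869] rot [3.1414 0.005  0.3767] travel cm [0.53 0.18 9.69] rot deg [0.01 0.28 0.  ] F [-0.6 -0.1  0.2] open 0.0898 j6 1.6
0.02 47 -0.017 0.015 -0.052 0.056
0.03 78 -0.019 0.015 -0.053 0.059
0.04 75 -0.019 0.015 -0.052 0.06
0.05 86 -0.02 0.016 -0.054 0.06
0.06 74 -0.019 0.016 -0.056 0.061
0.07 77 -0.021 0.015 -0.056 0.062
0.08 18 -0.014 0.015 -0.053 0.061
0.09 14 0.003 0.032 -0.051 0.08
0.1 145 -0.039 0.036 -0.078 0.085
0.11 283 -0.041 0.036 -0.08 0.085
0.12 203 -0.04 0.037 -0.086 0.09
0.13 258 -0.038 0.037 -0.083 0.093
0.14 677 -0.04 0.036 -0.09 0.093
```

View pics/c23.png

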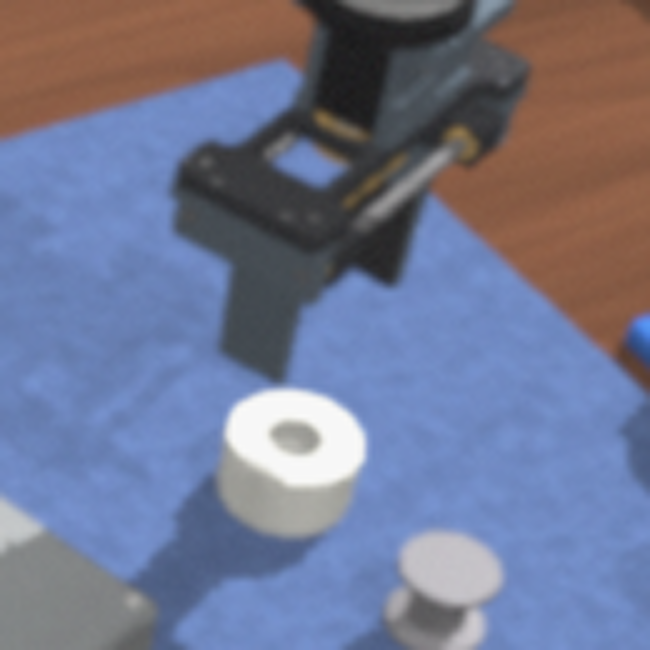

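The crop shows the open hand behind and above the collar, whose top is at (295,438) with the spool standing clear at (445,580). I'll straighten up over the collar, then go down.

```bash
python3 -m crank '{"travel":[[0.1,0,1],[0.1,0,1.5],[0.1,0,1.5],[0.1,0,1.5]],"delta_rot":[[0,0,0],[0,0,0],[0,0,0],[0,0,0]],"fingers":[9,9,9,9]}'
python3 - <<'E'
from h import *
to(.537,.239,-.010)
c=snap('scene','s14'); crop('s14',370,160,500,270,6,'c24')
E
```

```text
time: 11.6
ee_pos: [0.5345, 0.24, 0.0743]
ee_rot: [3.142, -0.001, 0.377]
ft_force: [-0.3, 0.0, -0.3]
opening: 0.09
t 11.6 pos [0.5345 0.24   0.0743] rot [ 3.1415e+00 -5.0000e-04  3.7660e-01] travel cm [0.19 0.18 8.43] rot deg [ 0.01 -0.03 -0.  ] F [-0.3  0.  -0.3] open 0.09 j6 1.6
```

View pics/c24.png

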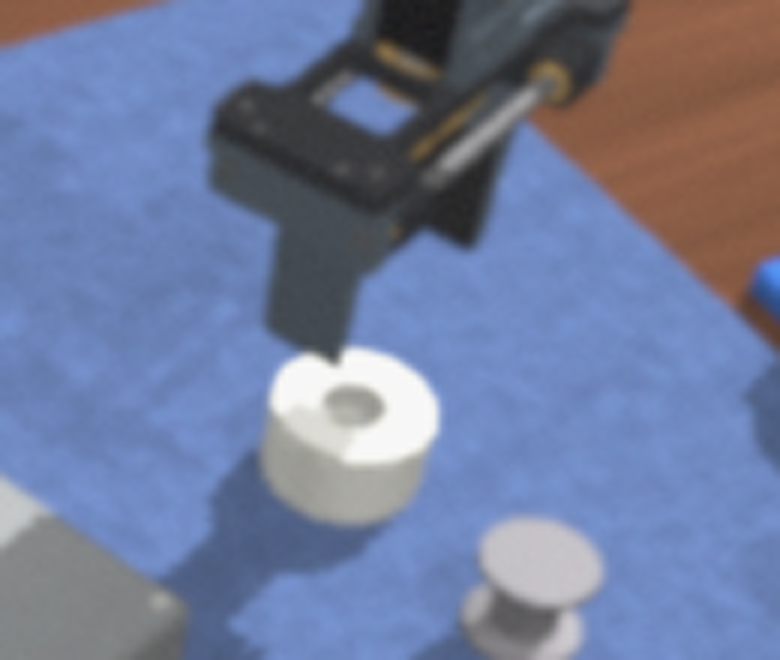

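```bash
python3 -m crank '{"travel":[[0.19,0.1,1.5],[0.19,0.1,3.2],[0.19,0.1,4.4],[0.19,0.1,4.4],[0.19,0.1,4.4]],"delta_rot":[[0,0,0],[0,0,0],[0,0,0],[0,0,0],[0,0,0]],"fingers":[9,9,9,9,9]}'
python3 - <<'E'
from h import *
to(.537,.239,-.010)
c=snap('scene','s15'); crop('s15',370,160,500,270,6,'c25')
E
```

```text
time: 12.15
ee_pos: [0.5366, 0.2399, 0.0303]
ee_rot: [3.142, -0.0, 0.377]
ft_force: [-0.2, -0.2, 0.4]
opening: 0.09
t 12.15 pos [0.5366 0.2399 0.0303] rot [ 3.1415e+00 -3.0000e-04  3.7680e-01] travel cm [-0.    0.1   4.03] rot deg [ 0.   -0.02 -0.  ] F [-0.2 -0.2  0.4] open 0.09 j6 1.59
```

View pics/c25.png

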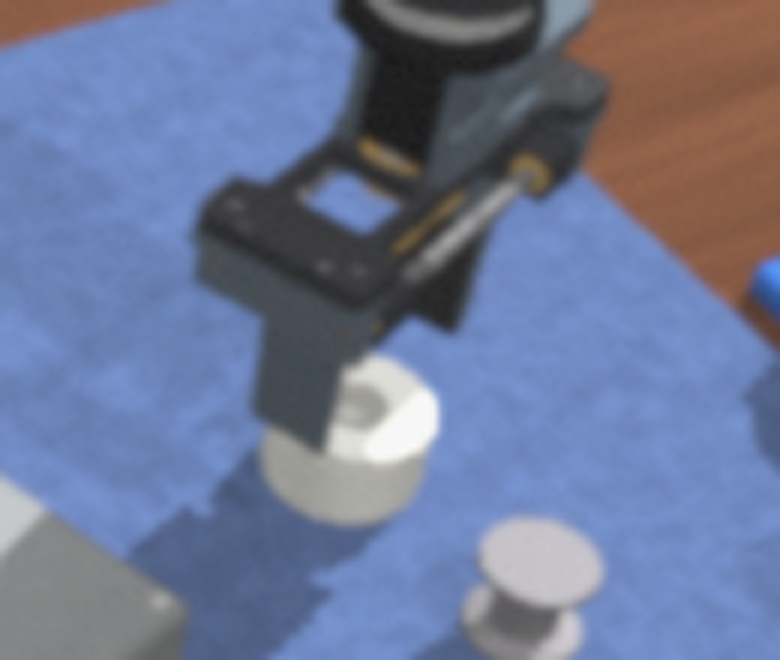

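The near finger (tip 255–330, 450) is lined up outside the collar's near wall. I'll descend the rest with a force watch.

```bash
python3 -m crank '{"travel":[[0,0.08,0.5],[0,0.08,1.2],[0,0.08,1.2]],"delta_rot":[[0,0,0],[0,0,0],[0,0,0]],"fingers":[9,9,9]}'
python3 -m crank '{"travel":[[0,0,1],[0,0,2],[0,0,2.8],[0,0,2.8]],"delta_rot":[[0,0,0],[0,0,0],[0,0,0],[0,0,0]],"fingers":[9,9,9,9]}'
python3 - <<'E'
from h import *
to(.537,.239,-.010)
c=snap('scene','s16'); crop('s16',370,160,500,270,6,'c26')
E
```

```text
time: 12.5
ee_pos: [0.536, 0.2387, 0.0171]
ee_rot: [3.141, 0.002, 0.377]
ft_force: [-0.3, -0.6, 0.6]
opening: 0.0897
time: 12.9
ee_pos: [0.5355, 0.2385, -0.0118]
ee_rot: [3.141, 0.003, 0.377]
ft_force: [0.2, -0.8, 0.3]
opening: 0.0901
t 12.9 pos [ 0.5355  0.2385 -0.0118] rot [3.1414 0.0034 0.3768] travel cm [ 0.16  0.01 -0.18] rot deg [0.01 0.2  0.  ] F [ 0.2 -0.8  0.3] open 0.0901 j6 1.59
```

View pics/c26.png

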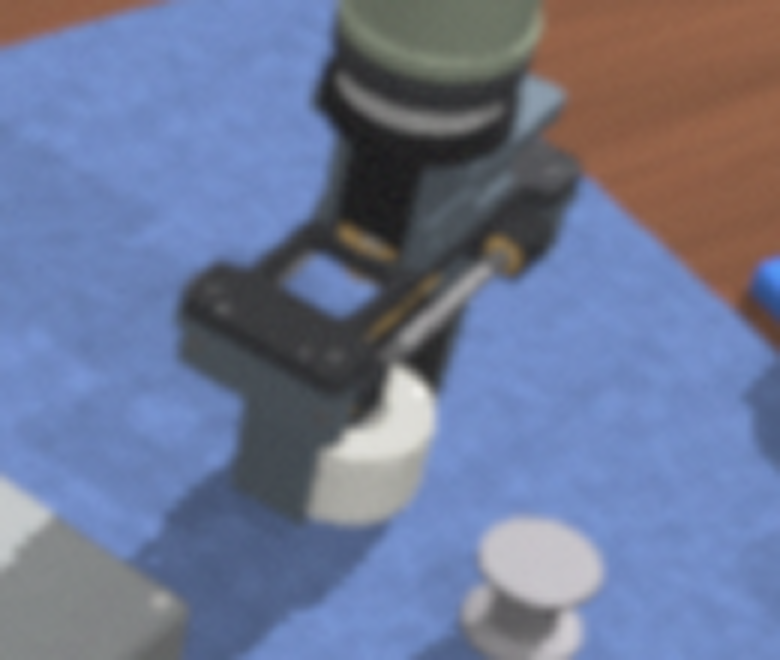

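The fingers straddle the collar down its wall with nothing touching. Closing now.

```bash
python3 -m crank '{"travel":[[0.1,0,0],[0.1,0,0],[0.1,0,0],[0.1,0,0],[0.1,0,0]],"delta_rot":[[0,0,0],[0,0,0],[0,0,0],[0,0,0],[0,0,0]],"fingers":[8,7,6,6,6]}'
python3 -m crank '{"travel":[[0,0,0],[0,0,-0.3],[0,0,-1],[0,0,-3],[0,0,-5]],"delta_rot":[[0,0,0],[0,0,0],[0,0,0],[0,0,0],[0,0,0]],"fingers":[6,6,6,6,6]}'
python3 - <<'E'
from h import *
to(.5624,-.0015,.15)
c=snap('scene','s17'); crop('s17',370,120,500,270,5,'c27')
E
```

```text
time: 13.45
ee_pos: [0.5379, 0.2395, -0.0096]
ee_rot: [-3.142, -0.001, 0.377]
ft_force: [-0.5, -0.3, 1.8]
opening: 0.0656
time: 13.95
ee_pos: [0.537, 0.2391, 0.0403]
ee_rot: [3.141, 0.002, 0.377]
ft_force: [-0.3, 0.4, -2.1]
opening: 0.0653
t 13.95 pos [0.537  0.2391 0.0403] rot [3.1414e+00 1.8000e-03 3.7690e-01] travel cm [ -6.52  23.31 -10.96] rot deg [0.01 0.1  0.  ] F [-0.3  0.4 -2.1] open 0.0653 j6 1.59
```

View pics/c27.png

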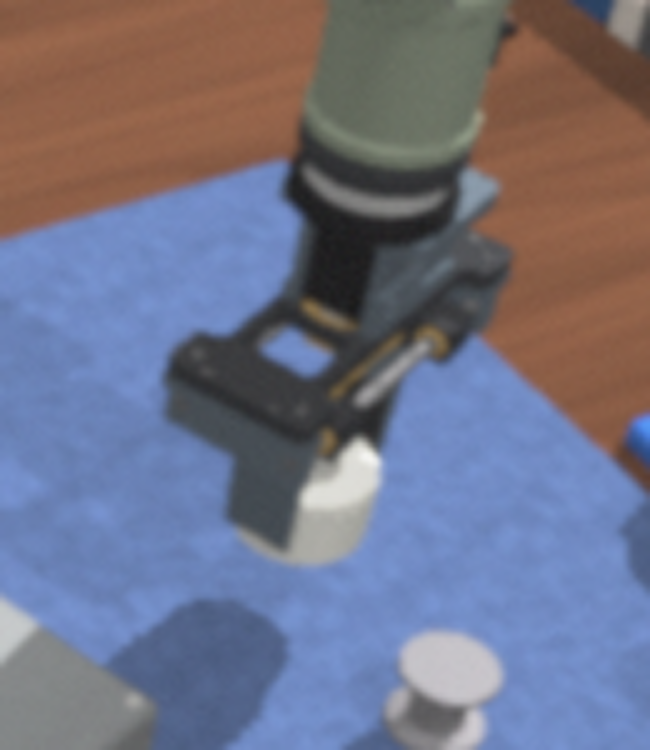

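The collar is held and lifted. I'll raise it above knob height, then bring it over the inlet.

```bash
python3 -m crank '{"travel":[[0,0,-4],[0,0,-8],[0,0,-11],[-1,3.6,-11.5],[-2.2,7.9,-11.5]],"delta_rot":[[0,0,0],[0,0,0],[0,0,0],[0,0,0],[0,0,0]],"fingers":[6,6,6,6,6]}'
python3 -m crank '{"travel":[[-1.2,4.3,0],[-2.4,8.6,0],[-3.6,12.5,0],[-4.32,15.4,0],[-4.32,15.4,0]],"delta_rot":[[0,0,0],[0,0,0],[0,0,0],[0,0,0],[0,0,0]],"fingers":[6,6,6,6,6]}'
python3 -m crank '{"travel":[[0,0,0],[0,0,0],[0,0,0]],"delta_rot":[[0,0,0],[0,0,0],[0,0,0]],"fingers":[6,6,6]}'
python3 - <<'E'
from h import *
to(.5627,-.0027,.15)
c=snap('scene','s18'); crop('s18',300,160,400,260,6,'c28')
snap('top','t18');crop('t18',250,140,370,260,5,'c29')
E
```

```text
time: 14.5
ee_pos: [0.5471, 0.1584, 0.1566]
ee_rot: [3.141, -0.004, 0.38]
ft_force: [0.2, -0.2, -2.5]
opening: 0.0655
time: 15.0
ee_pos: [0.5628, -0.0049, 0.1547]
ee_rot: [3.14, 0.001, 0.372]
ft_force: [-0.1, 0.8, -1.9]
opening: 0.0657
time: 15.3
ee_pos: [0.5625, -0.0002, 0.1549]
ee_rot: [-3.141, 0.0, 0.378]
ft_force: [1.0, 0.1, -1.8]
opening: 0.0659
t 15.3 pos [ 5.625e-01 -2.000e-04  1.549e-01] rot [-3.1414e+00  2.0000e-04  3.7830e-01] travel cm [-0.08  0.24  0.49] rot deg [-0.01  0.01 -0.  ] F [ 1.   0.1 -1.8] open 0.0659 j6 1.17
```

View pics/c28.png

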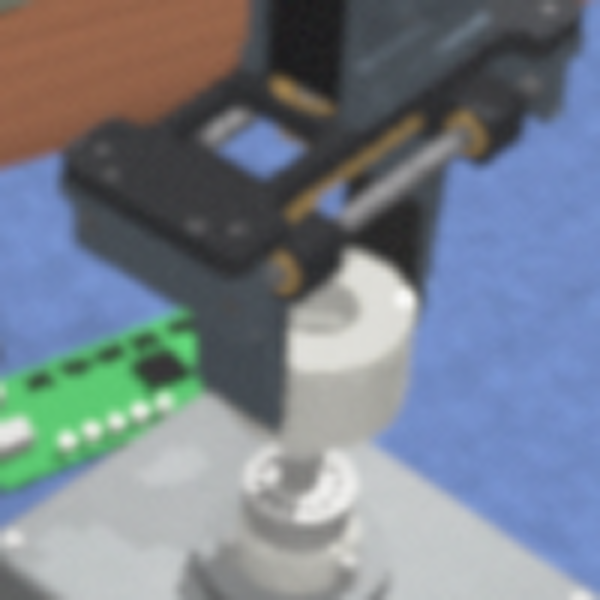

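View pics/c29.png

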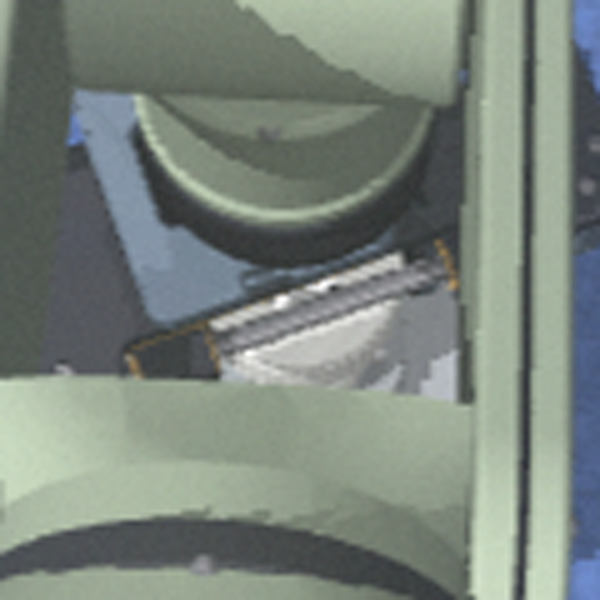

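```bash
cat >> h.py <<'E'
def ell(c,X,r,o,s):
    a=np.linspace(0,6.28,120); P=np.array([(pj(c,np.array(X)+[r*np.cos(b),r*np.sin(b),0])-o+.5)*s-.5 for b in a]); return P.min(0).round(1),P.max(0).round(1)
E
python3 - <<'E'
from h import *
c=load('s18')
o=np.array([300,160])
crop('s18',325,195,375,245,14,'c30')
o=np.array([325,195])
to(.5624,-.0015,.15)
for zb in (.1654,):
  X=(.5624,-.0015)
  print('top',ell(c,(*X,zb+.038),.0333,o,14),'hole',ell(c,(*X,zb+.038),.015,o,14),'bot',ell(c,(*X,zb),.0333,o,14))
  print('flange',ell(c,(*X,.119),.0205,o,14))
  f=lambda X:(pj(c,X)-o+.5)*14
  for d in ((.001,0,0),(0,.001,0),(0,0,.001)): print((f(np.array([.5624,-.0015,.19])+d)-f([.5624,-.0015,.19])).round(2))
E
```

```text
t 15.4 pos [ 5.627e-01 -3.000e-04  1.550e-01] rot [-3.1416  0.      0.3784] travel cm [-0.07  0.11  0.5 ] rot deg [-0.  0. -0.] F [ 0.   0.1 -1.6] open 0.0655 j6 1.17
top (array([156.7,  74.8]), array([610.1, 376.3])) hole (array([281.2, 154.8]), array([485.4, 290.6])) bot (array([148.5, 262.9]), array([589.9, 565.3]))
flange (array([221.2, 535.7]), array([484.3, 722.1]))
[3.19 4.11]
[ 5.94 -1.91]
[ 0.38 -5.01]
```

View pics/c30.png

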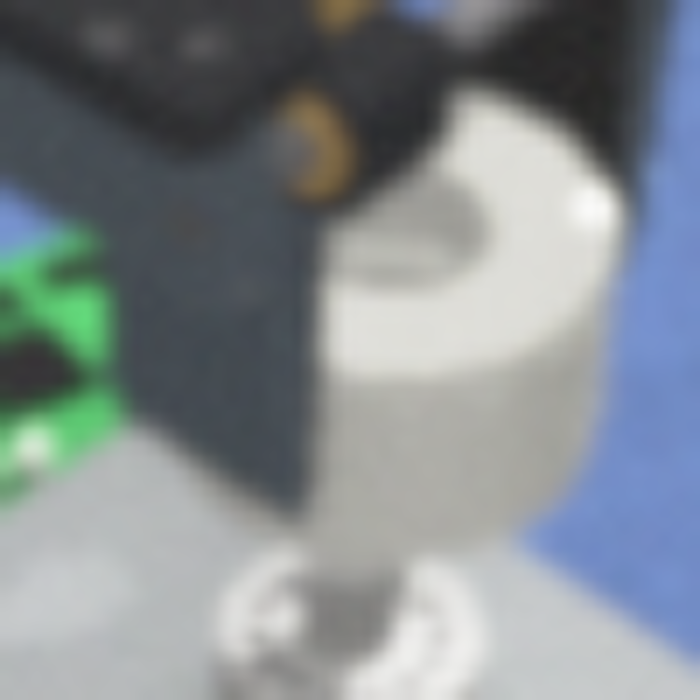

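The collar hangs level above the disc (its top face reaches u≈622 against 610 expected). That's about 1 mm off in +y and 0.5 mm in +x. I'll correct it and lower to just above the pins.

```bash
python3 -m crank '{"travel":[[-0.08,0.11,0],[-0.08,0.11,1],[-0.08,0.11,2.2],[-0.08,0.11,3.2],[-0.08,0.11,3.2]],"delta_rot":[[0,0,0],[0,0,0],[0,0,0],[0,0,0],[0,0,0]],"fingers":[6,6,6,6,6]}'
python3 -m crank '{"travel":[[0,0,0.8],[0,0,1.5],[0,0,2],[0,0,2],[0,0,2]],"delta_rot":[[0,0,0],[0,0,0],[0,0,0],[0,0,0],[0,0,0]],"fingers":[6,6,6,6,6]}'
python3 - <<'E'
from h import *
to(.5624,-.0015,.0855)
c=snap('scene','s19'); crop('s19',325,215,375,265,14,'c31')
o=np.array([325,215]);X=(.5624,-.0015);zb=bot.state()['ee_pos'][2]+.0105
print('top',ell(c,(*X,zb+.038),.0333,o,14),'hole',ell(c,(*X,zb+.038),.015,o,14),'bot',ell(c,(*X,zb),.0333,o,14))
E
```

```text
time: 15.9
ee_pos: [0.5607, -0.0025, 0.1206]
ee_rot: [-3.14, 0.004, 0.377]
ft_force: [-0.6, -1.0, -2.0]
opening: 0.066
time: 16.4
ee_pos: [0.5625, -0.0026, 0.1031]
ee_rot: [3.141, -0.0, 0.377]
ft_force: [-0.0, 0.2, -1.5]
opening: 0.0657
t 16.4 pos [ 0.5625 -0.0026  0.1031] rot [ 3.1414e+00 -2.0000e-04  3.7680e-01] travel cm [ 0.03 -0.1   1.76] rot deg [ 0.01 -0.01 -0.  ] F [-0.   0.2 -1.5] open 0.0657 j6 1.17
top (array([145.7,  48. ]), array([582.9, 350.6])) hole (array([265.7, 128.3]), array([462.6, 264.6])) bot (array([138.1, 223.3]), array([564., 526.]))
```

View pics/c31.png

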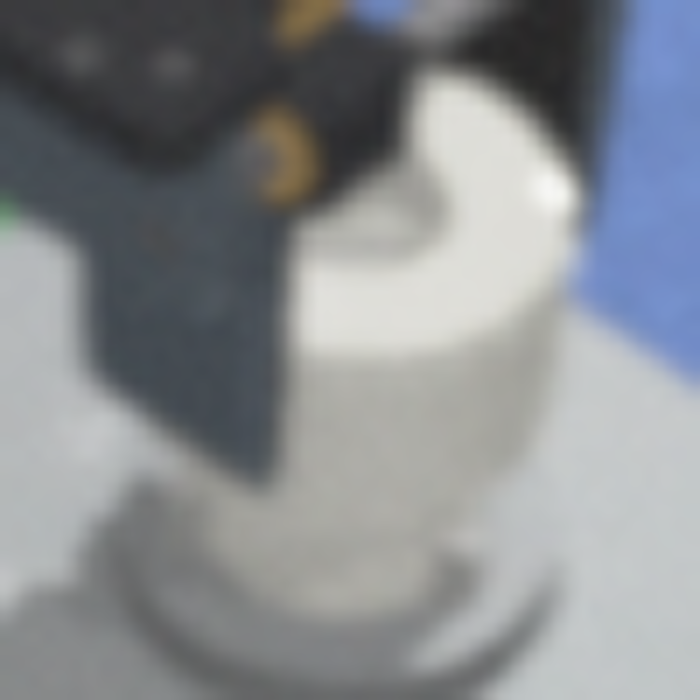

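Everything lines up with the prediction within about 0.5 mm (right edge 582, hole's lower edge 262). I'll lower it onto the pins.

```bash
python3 -m crank '{"travel":[[0,0,0.5],[0,0,1],[0,0,1.4],[0,0,1.4]],"delta_rot":[[0,0,0],[0,0,0],[0,0,0],[0,0,0]],"fingers":[6,6,6,6]}'
python3 -m crank '{"travel":[[0,0,0.1],[0,0,0.2],[0,0,0.2]],"delta_rot":[[0,0,0],[0,0,0],[0,0,0]],"fingers":[6,6,6]}'
```

```text
time: 16.85
ee_pos: [0.5618, -0.0026, 0.0882]
ee_rot: [-3.141, 0.002, 0.377]
ft_force: [0.6, -0.0, -1.5]
opening: 0.0657
time: 17.15
ee_pos: [0.5624, -0.0026, 0.087]
ee_rot: [3.142, 0.0, 0.377]
ft_force: [-0.2, -0.3, -1.6]
opening: 0.0653
```

```bash
python3 -m crank '{"travel":[[0,0,0.1],[0,0,0.1]],"delta_rot":[[0,0,0],[0,0,0]],"fingers":[6,6]}'
python3 -m crank '{"travel":[[0,0,0.1],[0,0,0.1]],"delta_rot":[[0,0,0],[0,0,0]],"fingers":[6,6]}'
```

```text
time: 17.35
ee_pos: [0.5626, -0.0026, 0.0863]
ee_rot: [3.141, -0.001, 0.377]
ft_force: [-0.4, 0.7, -0.5]
opening: 0.0654
time: 17.55
ee_pos: [0.5627, -0.0026, 0.0861]
ee_rot: [3.141, -0.001, 0.377]
ft_force: [-2.3, -0.1, 5.1]
opening: 0.0656
```

Resting on the pins (contact at TCP 0.086, predicted 0.0855). Next I'll turn in small steps under a light push and watch for a drop in z.

```bash
python3 -m crank '{"travel":[[0,0,0.05],[0,0,0.05]],"delta_rot":[[0,0,-3],[0,0,-6]],"fingers":[6,6]}'
python3 -m crank '{"travel":[[0,0,0],[0,0,0]],"delta_rot":[[0,0,-3],[0,0,-6]],"fingers":[6,6]}'
```

```text
time: 17.75
ee_pos: [0.5638, -0.0023, 0.0861]
ee_rot: [3.14, -0.004, 0.483]
ft_force: [-0.1, 0.8, 5.4]
opening: 0.0652
time: 17.95
ee_pos: [0.5645, -0.0017, 0.0861]
ee_rot: [3.14, -0.005, 0.587]
ft_force: [1.4, 2.1, 3.0]
opening: 0.0659
```

```bash
python3 - <<'E'
from h import *
s=bot.state();print(s['ft_torque'],s['ee_rot'],s['joint_pos'][5])
E
python3 -m crank '{"travel":[[0,0,0],[0,0,0]],"delta_rot":[[0,0,-3],[0,0,-6]],"fingers":[6,6]}'
python3 -m crank '{"travel":[[0,0,0],[0,0,0]],"delta_rot":[[0,0,-3],[0,0,-6]],"fingers":[6,6]}'
```

```text
[ 0.61097755 -0.29037727 -0.07708481] [ 3.14015304 -0.00530109  0.58735006] 0.9577334892997887
time: 18.15
ee_pos: [0.5628, -0.0025, 0.0849]
ee_rot: [3.141, -0.001, 0.693]
ft_force: [-0.2, 0.1, -1.9]
opening: 0.066
time: 18.35
ee_pos: [0.5623, -0.0026, 0.0844]
ee_rot: [-3.142, 0.0, 0.798]
ft_force: [0.1, 0.2, -1.8]
opening: 0.0656
```

After about 18° the contact force vanished and z followed the command down to 0.0844, so the keyways have met the pins. I'll push straight down without turning.

```bash
python3 -m crank '{"travel":[[0,0,0.2],[0,0,0.3],[0,0,0.3]],"delta_rot":[[0,0,0],[0,0,0],[0,0,0]],"fingers":[6,6,6]}'
```

```text
time: 18.65
ee_pos: [0.5622, -0.0026, 0.0812]
ee_rot: [-3.141, 0.0, 0.795]
ft_force: [0.6, 0.9, -1.0]
opening: 0.0655
```

```bash
python3 -m crank '{"travel":[[0,0,0.2],[0,0,0.3],[0,0,0.3]],"delta_rot":[[0,0,0],[0,0,0],[0,0,0]],"fingers":[6,6,6]}'
python3 -m crank '{"travel":[[0,0,0.1],[0,0,0.2],[0,0,0.2]],"delta_rot":[[0,0,0],[0,0,0],[0,0,0]],"fingers":[6,6,6]}'
```

```text
time: 18.95
ee_pos: [0.5622, -0.0026, 0.0783]
ee_rot: [-3.141, 0.0, 0.796]
ft_force: [0.5, 0.8, -1.9]
opening: 0.0658
time: 19.25
ee_pos: [0.5624, -0.0026, 0.0765]
ee_rot: [3.142, 0.0, 0.796]
ft_force: [0.6, 0.1, -1.9]
opening: 0.0659
```

It's dropped 9.5 mm freely. Now the last 4 mm against the spring.

```bash
python3 -m crank '{"travel":[[0,0,0.1],[0,0,0.2],[0,0,0.2]],"delta_rot":[[0,0,0],[0,0,0],[0,0,0]],"fingers":[6,6,6]}'
python3 -m crank '{"travel":[[0,0,0.1],[0,0,0.2],[0,0,0.2]],"delta_rot":[[0,0,0],[0,0,0],[0,0,0]],"fingers":[6,6,6]}'
```

```text
time: 19.55
ee_pos: [0.5625, -0.0026, 0.0749]
ee_rot: [3.141, -0.0, 0.796]
ft_force: [-1.1, -0.8, 1.5]
opening: 0.0657
time: 19.85
ee_pos: [0.5625, -0.0026, 0.0728]
ee_rot: [3.141, -0.0, 0.796]
ft_force: [-1.7, 1.0, 4.9]
opening: 0.066
```

```bash
python3 -m crank '{"travel":[[0,0,0.1],[0,0,0.1]],"delta_rot":[[0,0,0],[0,0,0]],"fingers":[6,6]}'
```

```text
time: 20.05
ee_pos: [0.5625, -0.0026, 0.0724]
ee_rot: [3.141, -0.0, 0.796]
ft_force: [-3.5, -0.2, 8.7]
opening: 0.0657
```

```bash
python3 -m crank '{"travel":[[0,0,0.1],[0,0,0.1]],"delta_rot":[[0,0,0],[0,0,0]],"fingers":[6,6]}'
python3 - <<'E'
from h import *
to(.5624,-.0015,.072)
c=snap('scene','s20'); crop('s20',325,225,375,275,14,'c32')
o=np.array([325,225]);X=(.5624,-.0015)
for zb in (.082,.086):
  print('top',ell(c,(*X,zb+.038),.0333,o,14),'bot',ell(c,(*X,zb),.0333,o,14))
print('shoulder',ell(c,(*X,.082),.036,o,14))
E
```

```text
time: 20.25
ee_pos: [0.5625, -0.0026, 0.0723]
ee_rot: [3.141, -0.001, 0.796]
ft_force: [-4.8, 0.3, 13.5]
opening: 0.066
t 20.25 pos [ 0.5625 -0.0026  0.0723] rot [ 3.1409e+00 -7.0000e-04  7.9570e-01] travel cm [ 0.07 -0.09  0.03] rot deg [ 0.04 -0.04 -0.  ] F [-4.8  0.3 13.5] open 0.066 j6 0.75
top (array([139.3,  55.1]), array([567.1, 357.9])) bot (array([132. , 223.2]), array([549. , 525.8]))
top (array([140.1,  36.9]), array([569. , 339.7])) bot (array([132.8, 205.9]), array([550.9, 508.5]))
shoulder (array([115.2, 211.5]), array([566. , 538.7]))
```

View pics/c32.png

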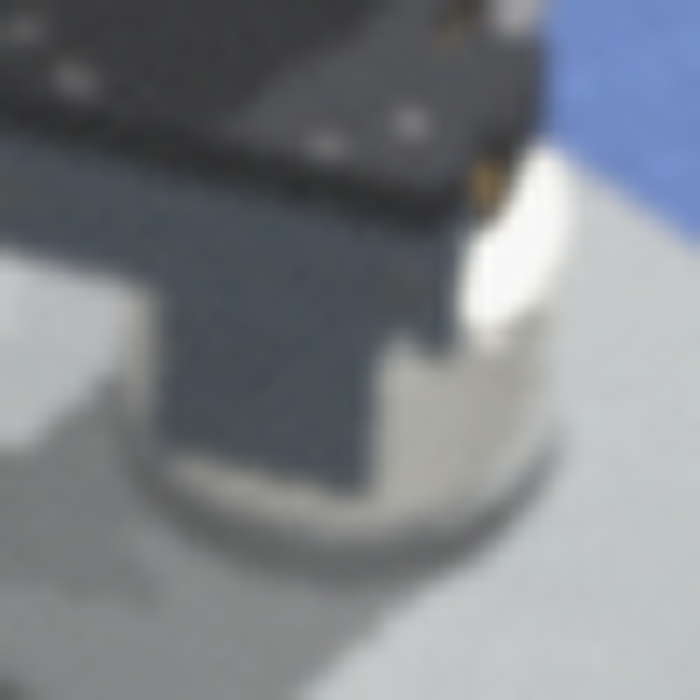

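z has stalled at 0.0723 (home predicted at 0.072) while the push force rises past the spring's 8 N, so the collar is standing on the shoulder. The crop agrees: the collar's lower edge meets the shoulder near (350,535). I'll hold and check that it stays steady and the bystanders haven't moved.

```bash
python3 -m crank '{"travel":[[0,0,0.03],[0,0,0.03],[0,0,0.03],[0,0,0.03],[0,0,0.03]],"delta_rot":[[0,0,0],[0,0,0],[0,0,0],[0,0,0],[0,0,0]],"fingers":[6,6,6,6,6]}'
python3 - <<'E'
from h import *
snap('scene','s21'); 
snap('top','t21'); to(.5624,-.0015,.072)
E
```

```text
time: 20.8
ee_pos: [0.5625, -0.0026, 0.0724]
ee_rot: [3.141, -0.001, 0.796]
ft_force: [-4.3, -1.0, 14.2]
opening: 0.0655
t 20.9 pos [ 0.5625 -0.0026  0.0724] rot [ 3.1407e+00 -8.0000e-04  7.9560e-01] travel cm [ 0.07 -0.08  0.04] rot deg [ 0.05 -0.05 -0.  ] F [-5.7 -0.2 15.3] open 0.0656 j6 0.75
```

View pics/s21.png

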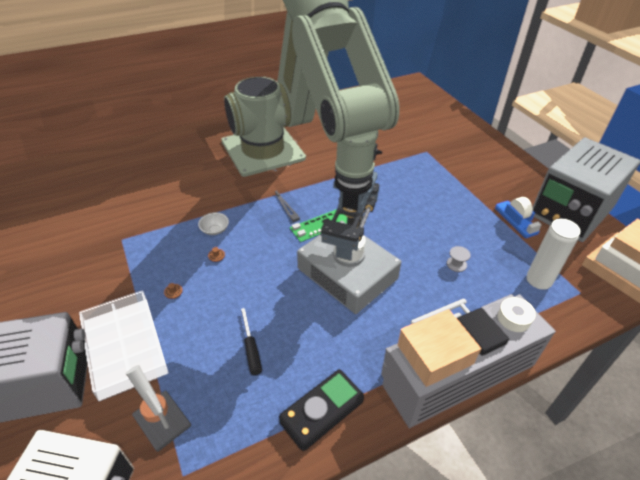

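The hold is steady: z 0.0724, push about 15 N, opening 65.6 mm. The board (320,222), spool (458,258), screwdriver (250,345) and the brown discs are where they were, so I'm handing in.

```bash
python3 - <<'E'
from h import *
print(bot.sign_off())
E
```

```text
the job is handed in; nothing more can be done
None
```

The strainer disc is seated on the inlet's rim and released. The collar is over it, fully home on the shoulder, with the gripper still holding it pushed down. I handed the job in at about 21 s.

- **Disc:** it touched the rim within 1 mm of the predicted height, and after release the camera showed it level and centred.
- **Collar:** it first rested on the pins within 0.5 mm of the predicted height. The keyways met the pins after roughly 18° of turning.
- **Home position:** the collar went down about 10 mm freely, then about 4 mm against the spring. It stopped at a reported TCP height of 0.0723 m (0.072 predicted), and more push only raised the force. After another half second of holding it was still steady there, with about 15 N measured at the wrist and an opening of 65.6 mm.
- **Bystanders:** the last scene picture shows the board, spool, screwdriver and brown look-alikes where they were. I took a last top view too but did not look at it.

**Disagreements:**
- The reported TCP height is about 22 mm lower than the real fingertips. The first try at closing on the knob shut in the air above it, so I worked from the measured tips and contact forces instead.
- The camera and the arm's reported position differed sideways by about 1–2 mm, which I corrected from the pictures.
- At the end there was a sideways force of about 5 N along x from the push, within limits.

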